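Pin the two halves of a sinker mould together

TASK

Stand the loose half of the aluminium fishing-sinker mould on the cedar board, gently pushed up tight against the fixed half's flat face and its end stop so that the mould is shut and the two hinge knuckles line up. Then take the steel hinge pin from its wooden block and push it down through both knuckles until its flange sits fully home on the upper knuckle, without forcing anything, and let go, leaving the mould shut and the other things on the shelf where they are.

Things in the scene. Friction and masses are not known exactly. Their poses are not given: they have to be found in the camera images.
- base: Cedar board 260 x 220 x 18 mm thick, fixed; origin at the centre of its underside, x along, y across, z up. The fixed half of the mould is screwed to its top through slotted feet, square to the board and firm; its place on the board is known only roughly (see seat).
- seat (a point): Point on the board's top (18 mm above the shelf), axes as the board's: roughly the axis of the fixed half's lower knuckle. The whole fixed half sits up to 8 mm from here along x and up to 8 mm along y; this offset is not measured, find it by touch or by eye. Lower knuckle: upright tube 28 mm tall, bore 12 mm, outside 22 mm, mouth not flared.
- face (a point): Rough centre of the fixed half's flat mating face (30 mm above the board), with the same unmeasured offset as seat; axes as the board's. The fixed half is an upright aluminium block 70 (x) x 24 (y) x 60 mm tall; the face looks to -y, the knuckle's axis lies in the face's plane, 52 mm to -x of this point. A wooden handle points to +x.
- stop (a point): Rough point on the inner (-x) side of the fixed half's end stop, 18 mm above the board and 12 mm to -y of the mating face, with the same unmeasured offset as seat; axes as the board's. The stop is a plate 8 mm thick, 36 mm tall, reaching 61 mm to -y of the mating face; its inner side is 87 mm to +x of the knuckle's axis.
- clip (a joint): Spring pad inside the lower knuckle, 14 mm above the board, moving sideways: 0 with the bore empty, 0.001 m or more with the pin's shank in the bore. It grips the shank: the last 18 mm of the pin's way needs a steady push of about 5 to 15 N; the pin does not fall in by itself.
- upper_knuckle (a point): Centre of the top mouth of the loose half's hinge knuckle, 60 mm above its underside: upright tube in the upper 30 mm only, bore 12 mm, outside 22 mm, mouth flared to 27 mm. Axes: z up, x along the block away from the knuckle, mating face looking to +y in the plane y = 0. Shut, it stands in line 2 mm over the lower knuckle (it passes over it when slid) and the axes are parallel to the board's.
- rib (a point): Centre of the lifting rib on top of the loose half, to grip: 34 (x) x 12 (y) x 32 mm tall, 76 mm above the underside; 56 mm to +x, 13 mm to -y of the knuckle's axis. Axes as upper_knuckle. The loose half weighs about 0.45 kg and stands upright on its flat underside.
- loose_face (a point): Centre of the loose half's flat mating face, 30 mm above its underside, 52 mm to +x of its knuckle's axis; axes as upper_knuckle. The block is 70 (x) x 24 (y, all to -y of the face) x 60 mm tall. A wooden handle, 17 mm thick, 41 to 59 mm above the underside (so above the end stop), reaches 80 mm beyond its +x end.
- pin_head (a point): Centre of the grip head of the steel hinge pin (60 g): cylinder 16 mm diameter, 30 mm tall, axis z. Below it a flange 24 mm diameter, 4 mm thick (underside 19 mm below this point) and a shank 10 mm diameter, 56 mm long, its last 6 mm tapering to 7 mm at the tip (75 mm below this point). At the start upright in the wooden block, flange on the block's top.
- pin_block: Wooden block 60 x 60 x 66 mm tall, fixed, with an upright hole of 14 mm that holds the pin; origin at the centre of its underside.
- canister: Round aluminium canister, 68 mm diameter, 100 mm tall; origin at the centre of its underside. Leave alone.
- funnel: Orange plastic funnel standing mouth down, 96 mm wide, 85 mm tall; origin at the centre of its underside. Leave alone.
- spanner: Steel adjustable spanner lying flat, about 190 mm long; origin under its middle. Leave alone.
- garden_clip: Green plastic garden clip, 50 x 28 x 14 mm; origin at the centre of its underside. Leave alone.
- screw_jar: Glass screw jar, 70 mm diameter, 90 mm tall; origin at the centre of its underside. Leave alone.
- mallet: Rubber mallet lying down, 240 mm long; origin under the middle of its handle. Leave alone.
Mind the look-alikes: they are no part of the job. Leave any red look-alike of the part that bears upper_knuckle alone.

How it is judged (in metres and radians):
On the way:
1. the loose half stands upright on the board beside the fixed half, its knuckle over the place of the lower one, pin not yet in (horizontal distance between upper_knuckle and seat below 0.016 m and height (world z) of upper_knuckle below 0.082 m and angle between upper_knuckle's own z axis and vertical below 0.06 rad and angle between the x axis of upper_knuckle and the x axis of seat, either way round below 0.15 rad and value of joint clip below 0.0005 m), for 0.2 s.
At the end, for the whole second after the job is handed in: Loose half upright on the board (3 mm, 0.04 rad) and shut square to it (0.1 rad), knuckle within 14 mm of the seat point; pin at rest through both knuckles, upright (0.08 rad), within 4 mm of the axis, flange within 3 mm of the upper mouth, spring pad pressed aside over 0.7 mm (z of pin_head in the frame of upper_knuckle between 0.016 and 0.022 m and horizontal distance between pin_head and upper_knuckle below 0.004 m and angle between the z axis of pin_head and the z axis of upper_knuckle, either way round below 0.08 rad and value of joint clip above 0.0007 m and height (world z) of upper_knuckle below 0.081 m and angle between upper_knuckle's own z axis and vertical below 0.04 rad and angle between the x axis of upper_knuckle and the x axis of seat, either way round below 0.1 rad and horizontal distance between upper_knuckle and seat below 0.014 m and linear speed of pin below 0.02 m/s); the robot touches nothing.
It fails at once if the loose half is forced: pressed on the fixed half or its end stop with more than 40 N (contact force between loose_half and fixed_half above 40 N).
It fails at once if the pin is forced: pressed on the loose half with more than 40 N (contact force between pin and loose_half above 40 N).
It fails at once if the pin is forced: pressed on the fixed half with more than 40 N (contact force between pin and fixed_half above 40 N).
It fails at once if the loose half is tipped over (angle between upper_knuckle's own z axis and vertical above 0.6 rad).
It fails at once if a bystander is moved more than 30 mm (distance of any of canister, funnel, spanner, garden_clip, screw_jar, mallet from where it was at the start of the episode above 0.03 m).
It also fails if it takes over 67 s, if anything falls off the work surface, if the arm or the gripper's body presses on something with over 40 N, if the wrist force passes 120 N, or if a joint passes its speed limit or range.

ROBOT

A 6-joint arm with a two-finger parallel gripper is mounted at the origin on the work surface. World frame = base frame: x ahead of the robot, y to its left, z up, the work surface at z = 0. Lengths are in mm, angles in rad, forces in N, time in s.
With the tool pointing down it reaches from about 350 to 775 mm from the base axis. Payload 5.5 kg.
Tool frame: the origin (TCP) lies between the finger pads; the fingertips stand 25 mm ahead of it and the grasp point (between the pads) lies 6 mm ahead of it; z points along the fingers, y is the direction in which the jaws open and shut (so a half turn about z gives the same grasp; the last joint's range is limited). The gripper opens to 85 mm and grips with 20 to 120 N. Pads are 22 mm wide; open, the fingers measure 114 mm over their backs; the gripper's body (76 mm by 85 mm) begins 54 mm behind the grasp point. The pads swing forward as they close: fully open they stand 13 mm farther back than shut.
Start: joints at [-1.476, 0.313, 0.046, 1.304, 0, 1.431], TCP at [133.765, -559.264, 256.323] pointing down, gripper open.
Joint ranges: [-2.76, 2.76], [-0.86, 1.69], [-1.03, 1.26], [-2.2, 2.34], [-1.47, 1.5], [-3.14, 3.14]. Speed limits (rad/s): [2.57, 2.57, 3.14, 3.14, 3.14, 3.14].

INTERFACE

Orientations are given as a rotation vector (axis times angle).
In Python, from bench import * gives the robot as it stands. The module is installed in compiled form; this text tells all that it offers.
- The arm moves only by the tool move_arm, never from a script. Its argument "steps" is a list of rows, each a list of 3 entries, a list of its own where there are three numbers: the shift along the tool's x, y, z in cm, then the turn, a rotation vector about the tool's x, y, z in rad, then the closure in counts, from 0 (fully open) to 255 (shut). In form: [[[tx, ty, tz], [wx, wy, wz], fingers], ...]. A call has 1 to 10 rows; each row shifts and turns the commanded pose from where the row before left it, along the tool's axes as they then stand; what a row does not reach is not made up. A row lasts 1/10 s, in which the tool goes at most 50 mm and 8.59 degrees, less where a joint would pass 70% of its speed; a pose out of reach is approached as far as the arm can. A call with a gripper value outside its range is refused whole. The fingers move at their own pace and stop on an object; "force" is the grip in N (left out, the last holds). Time passes only in rows, so rows that do not move let the fingers close. It gives the time, the measured TCP pose, the force and the opening at its end, in the units of the state.
- observe(): the state, without advancing time (a new reading comes with each control period).
- grab_frame(name): name is "side" or "top"; returns a dict with "color" (400x640x3 uint8, blue, green, red), "K" (3x3 intrinsics, pixels), "pose" (4x4, takes a point from camera to world coordinates). Camera axes: x right, y up, looking along -z (the intrinsics and any distortion apply to the point x, -y, -z); pixel columns grow to the right and rows downward; lengths in mm; the calibration is good to about 2 mm. A picture is of the moment at which its call begins. There is no depth.
- hand_in(): hands the job in, once; it reports no verdict.
The state is a dict: "clock": time; "joint_positions": joint angles; "qvel": joint speeds; "joint_efforts": joint torques, N m; "tool_pos": TCP position; "tool_rot": TCP orientation; "ft_force": force on the tool from outside, world axes, zero at the start; "torque": the same for the moment, N m; "gripper_width": opening from 0.0 (shut) to 1.0 (fully open).
Only numpy, scipy, OpenCV 4.12 (cv2) and the standard library are available. Lean on these libraries where they do the work, as an engineer would, in place of code of your own. Each camera call takes 0.05 s, during which the arm holds its last target.

## Working session

There is one attempt and no reset: what is moved stays moved. The work goes in short steps, Python scripts to look and compute and a tool call to move; the robot and the scene stay as the last step left them, time stands still between calls to the robot, and variables do not carry over. Pictures are saved under pics/ and viewed, and the job is handed in when it is done.

Besides the shell and the picture viewer there is one more tool, called as name(argument=value, ...), one argument or row to a line, values as JSON. move_arm: Moves the arm, as the interface text tells. Its arguments: {"type":"object","properties":{"steps":{"type":"array","items":{"type":"array"}},"force":{"type":"number"}},"required":["steps"]}

```bash
mkdir -p pics; ls; python3 - <<'E'
from bench import *
import cv2
s=observe(); print(s)
for n in("side","top"):
    f=grab_frame(n); cv2.imwrite(f"pics/{n}0.png",f["color"]); print(n,f["K"],f["pose"],[k for k in f])
E
```

```text
pics
{'clock': 0.0, 'joint_positions': array([-1.47561251e+00,  3.14022316e-01,  4.49802735e-02,  1.30359485e+00,
        1.83962573e-05,  1.43117788e+00]), 'qvel': array([-0.00065393,  0.00019924, -0.00074338, -0.00056166, -0.00028499,
        0.00051811]), 'joint_efforts': array([ 1.02798463e-04, -4.80629146e+01,  2.98533565e+01,  1.93198869e-02,
       -1.71848947e-04, -4.10501627e-06]), 'tool_pos': array([ 133.71509654, -558.76136496,  255.39688825]), 'tool_rot': array([-3.11814014e+00, -3.67764334e-01, -9.30636055e-05]), 'ft_force': array([ 0.51202848, -0.11776534, -0.21690534]), 'torque': array([0.019625  , 0.02937566, 0.00645341]), 'gripper_width': 1.0001269724363777}
side [[377.84322027   0.         319.89454489]
 [  0.         377.84322027 198.62578124]
 [  0.           0.           1.        ]] [[ 9.98190828e-01  4.56600287e-02 -3.91181968e-02  4.94717480e+02]
 [-5.92748445e-02  6.38262547e-01 -7.67533330e-01 -9.10388144e+02]
 [-1.00779140e-02  7.68463455e-01  6.39814312e-01  8.35253989e+02]
 [ 0.00000000e+00  0.00000000e+00  0.00000000e+00  1.00000000e+00]] ['color', 'K', 'pose']
top [[459.65995836   0.         323.61773078]
 [  0.         459.65995836 196.26724525]
 [  0.           0.           1.        ]] [[ 2.45215375e-02  9.91932094e-01 -1.24376102e-01  3.71472013e+02]
 [-9.99650468e-01  2.31001220e-02 -1.28578880e-02 -6.05445872e+00]
 [-9.88104864e-03  1.24647924e-01  9.92151833e-01  1.38286749e+03]
 [ 0.00000000e+00  0.00000000e+00  0.00000000e+00  1.00000000e+00]] ['color', 'K', 'pose']
```

View pics/side0.png

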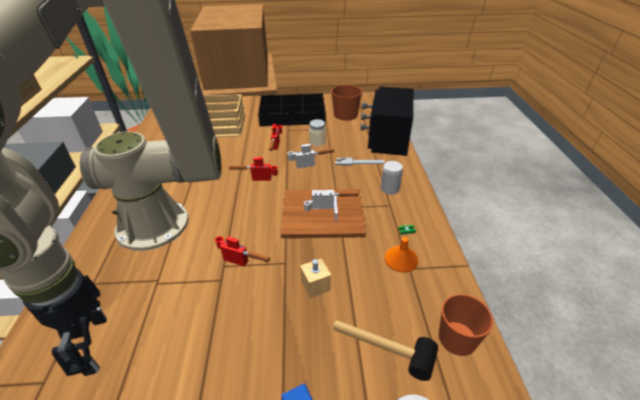

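View pics/top0.png

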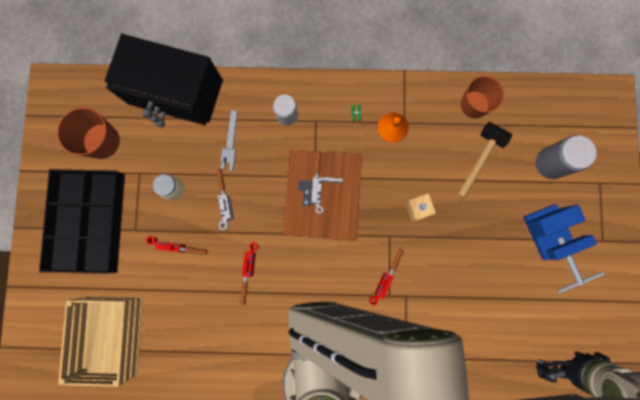

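Side view: board around (323,212), loose grey half at (305,157), pin block at (315,275). Top view: board (322,195), loose half (224,208), pin block (421,207). Red ones are decoys. I'll zoom in.

```bash
cat > h.py <<'E'
import numpy as np, cv2
def load(n):
    f=np.load(f"pics/{n}.npz"); return f["color"],f["K"],f["pose"]
def snap(name,tag):
    from bench import grab_frame
    f=grab_frame(name); np.savez(f"pics/{name}{tag}.npz",**f); return f["color"],f["K"],f["pose"]
def ray(K,P,u,v):
    d=np.linalg.inv(K)@np.array([u,v,1.]); d=np.array([d[0],-d[1],-d[2]])
    return P[:3,3],P[:3,:3]@d
def onz(K,P,u,v,z):
    o,d=ray(K,P,u,v); return o+d*(z-o[2])/d[2]
def proj(K,P,X):
    c=P[:3,:3].T@(np.asarray(X,float)-P[:3,3]); q=K@np.array([c[0],-c[1],-c[2]]); return q[:2]/q[2]
def crop(img,u0,v0,u1,v1,s,fn):
    c=cv2.resize(img[v0:v1,u0:u1],None,fx=s,fy=s,interpolation=cv2.INTER_CUBIC)
    for u in range((u0+9)//10*10,u1,10):
        x=int((u-u0+.5)*s); cv2.line(c,(x,0),(x,6 if u%20 else 12),(0,255,255),1)
        if u%20==0: cv2.putText(c,str(u),(x+2,12),0,.35,(0,255,255),1)
    for v in range((v0+9)//10*10,v1,10):
        y=int((v-v0+.5)*s); cv2.line(c,(0,y),(8,y),(0,255,255),1); cv2.putText(c,str(v),(10,y+4),0,.35,(0,255,255),1)
    cv2.imwrite(fn,c)
E
python3 - <<'E'
from h import *
t=snap("top","1")[0]; s=snap("side","1")[0]
crop(t,205,160,255,235,8,"pics/t_loose.png")
crop(t,275,140,370,245,5.5,"pics/t_board.png")
crop(t,400,185,445,230,8,"pics/t_pin.png")
crop(s,270,130,370,245,5,"pics/s_board.png")
crop(s,295,250,340,300,8,"pics/s_pin.png")
crop(s,275,135,345,180,8,"pics/s_loose.png")
E
```

```text
(no output)
```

View pics/t_loose.png

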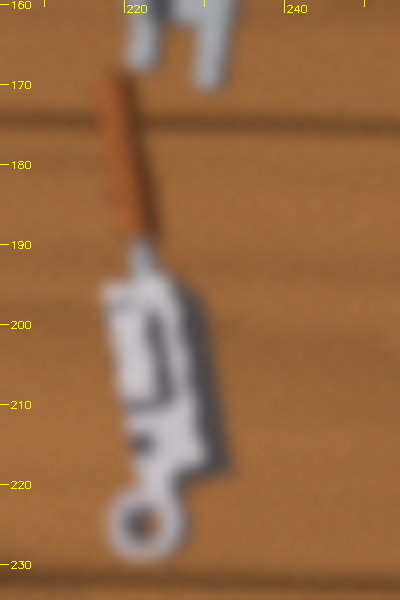

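View pics/t_board.png

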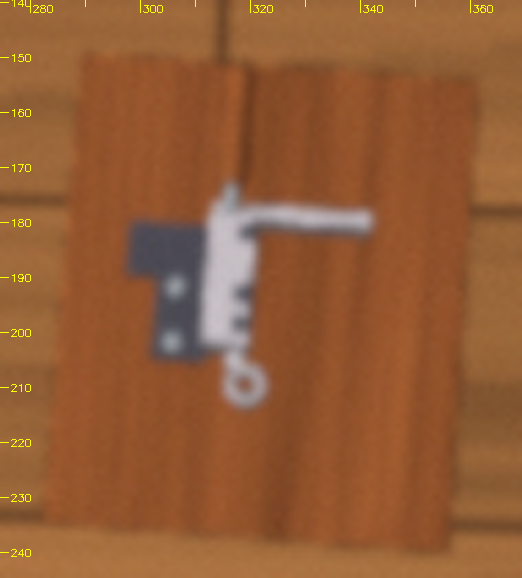

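View pics/t_pin.png

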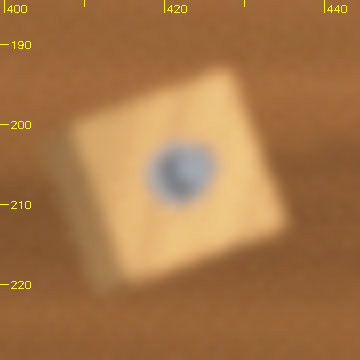

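View pics/s_board.png

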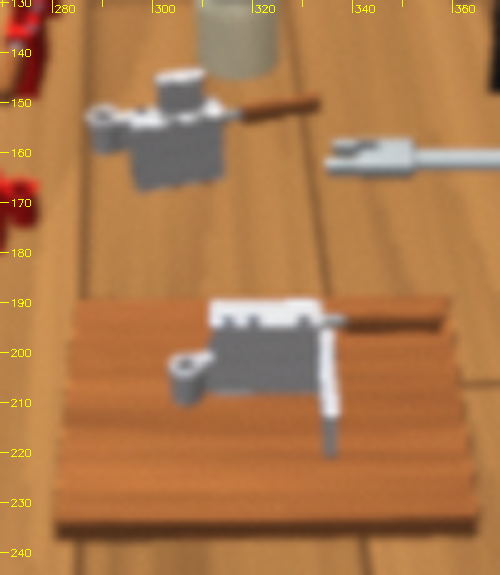

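View pics/s_pin.png

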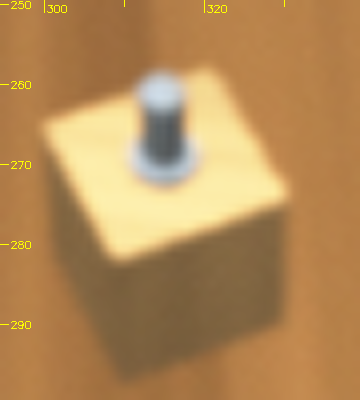

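View pics/s_loose.png

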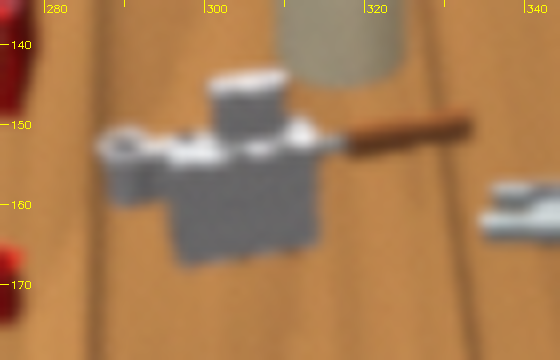

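```bash
cat > m.py <<'E'
from h import *
t,Kt,Pt=load("top1"); s,Ks,Ps=load("side1")
T=lambda u,v,z: onz(Kt,Pt,u,v,z).round(1)
S=lambda u,v,z: onz(Ks,Ps,u,v,z).round(1)
print("loose knuckle",T(222.3,225,60),S(289.2,152.3,60))
print("loose handle end",T(218.5,169,50),"neck",T(222.3,191,55),S(333,150,50), S(316.5,152.5,50))
print("rib top S",S(300.5,146,92),S(310,144,92),"T",T(223.5,200,92),T(224,210,92))
print("block top corners T",T(217.5,195.5,60),T(229,217,0))
print("low knuckle",T(319.2,209.5,46),S(304.5,202.3,46))
print("stop end",T(341.5,180,54),S(334,212.5,54))
print("fixed block top L/R front S", S(309.5,195,78),S(331.5,195,78),'back',S(309.5,190,78),S(331.5,190,78))
print("fixed top T corners", T(312.5,178.5,78),T(310.5,202,78),T(319.5,203,78))
print("board corners T",[T(*p,18) for p in [(289,149.5),(360.5,153.5),(282,235.5),(356,240)]])
print("board corners S",[S(*p,18) for p in [(284,189.5),(358,189.5),(280,233.5),(362.5,233)]])
print("pin head top T",T(421.8,205.8,100),T(421.5,206.5,70),"S",S(313.9,260.8,100),S(314,269.3,68))
print("pinblock top T",[T(*p,66) for p in [(408,200.5),(427.5,193),(435,212.5),(415.5,219.5)]])
print("pinblock top S",[S(*p,66) for p in [(299.5,264.5),(320.5,258),(330,273.5),(309,282)]])
E
python3 m.py
```

```text
loose knuckle [447.  301.2  60. ] [443.  300.1  60. ]
loose handle end [612.4 323.4  50. ] neck [546.5 307.5  55. ] [610.2 319.3  50. ] [546.1 306.5  50. ]
rib top S [486.7 289.8  92. ] [522.3 301.1  92. ] T [516.  294.1  92. ] [487.6 291.2  92. ]
block top corners T [532.4 319.7  60. ] [475.1 296.1   0. ]
low knuckle [499.8  23.2  46. ] [492.3  21.5  46. ]
stop end [587.2 -40.   54. ] [582.  -43.3  54. ]
fixed block top L/R front S [509.2  18.3  78. ] [578.7  13.3  78. ] back [510.2  43.8  78. ] [580.9  38.7  78. ]
fixed top T corners [585.8  44.1  78. ] [517.7  47.9  78. ] [515.4  22.1  78. ]
board corners T [array([683.1, 120.1,  18. ]), array([675.6, -96.7,  18. ]), array([422.5, 132.1,  18. ]), array([414.6, -87.2,  18. ])]
board corners S [array([422.8, 128.6,  18. ]), array([679.8, 110. ,  18. ]), array([413.5, -87.1,  18. ]), array([ 664.3, -102.4,   18. ])]
pin head top T [ 511.8 -264.9  100. ] [ 513.  -270.1   70. ] S [ 509.9 -273.7  100. ] [ 509.4 -274.7   68. ]
pinblock top T [array([ 529.9, -232.2,   66. ]), array([ 553. , -288.2,   66. ]), array([ 497.1, -309.5,   66. ]), array([ 475.6, -253.7,   66. ])]
pinblock top S [array([ 472.1, -254.3,   66. ]), array([ 528.6, -235.6,   66. ]), array([ 549.8, -289.6,   66. ]), array([ 495. , -312.9,   66. ])]
```

```bash
cat > m2.py <<'E'
from h import *
t,Kt,Pt=load("top1"); s,Ks,Ps=load("side1")
T=lambda u,v,z: onz(Kt,Pt,u,v,z)
S=lambda u,v,z: onz(Ks,Ps,u,v,z)
print("loose kn S",S(290,152.9,60),"low kn S",S(306.7,202.5,46))
# board mask in top
hsv=cv2.cvtColor(t,cv2.COLOR_BGR2HSV)
print("board",hsv[225,300],hsv[160,340],"table",hsv[190,270],hsv[190,375],hsv[245,300])
# edges by gradient of hue/lum : scan rows for left/right edges
lab=cv2.cvtColor(t,cv2.COLOR_BGR2LAB).astype(float)
g=cv2.GaussianBlur(t,(3,3),0).astype(float).sum(2)
def fit(pts,z,C):
    W=np.array([C(u,v,z)[:2] for u,v in pts]); 
    vx,vy,x,y=cv2.fitLine(W.astype(np.float32),cv2.DIST_HUBER,0,.01,.01).ravel()
    return np.degrees(np.arctan2(vy,vx)),x,y
def edges_rows(rows,lo,hi,img):
    out=[]
    for v in rows:
        d=np.abs(np.diff(img[v,lo:hi])); k=int(d.argmax())
        a=d[max(k-1,0):k+2]; out.append((lo+k+.5+ (a*np.arange(-1,len(a)-1)).sum()/a.sum() if len(a)==3 else lo+k+.5,v))
    return out
for nm,lo,hi in (("L",276,296),("R",350,368)):
    e=edges_rows(range(158,232),lo,hi,g); print(nm,fit(e,18,T), [round(x[0],1) for x in e[::8]])
gt=g.T
for nm,lo,hi in (("top",143,160),("bot",228,246)):
    e=[(u,v) for v,u in edges_rows(range(295,350),lo,hi,gt)]; print(nm,fit(e,18,T),[round(x[1],1) for x in e[::8]])
E
python3 m2.py
```

```text
loose kn S [445.9720461  295.70611438  60.        ] low kn S [499.34139693  19.95064693  46.        ]
board [ 12 184 143] [ 12 180 150] table [ 14 159 157] [ 14 158 153] [ 14 158 169]
L (np.float32(-3.6945982), np.float32(542.06866), np.float32(126.99558)) [np.float64(287.9), np.float64(288.2), np.float64(286.5), np.float64(287.5), np.float64(286.6), np.float64(284.4), np.float64(283.3), np.float64(290.8), np.float64(282.4), np.float64(281.6)]
R (np.float32(-2.865182), np.float32(557.6761), np.float32(-96.12526)) [np.float64(362.3), np.float64(361.5), np.float64(360.8), np.float64(360.6), np.float64(359.8), np.float64(359.5), np.float64(358.9), np.float64(356.3), np.float64(357.8), np.float64(357.6)]
top (np.float32(89.64011), np.float32(682.8851), np.float32(22.514357)) [np.float64(150.4), np.float64(149.4), np.float64(150.5), np.float64(150.4), np.float64(150.6), np.float64(150.5), np.float64(151.4)]
bot (np.float32(86.83062), np.float32(417.50903), np.float32(15.360848)) [np.float64(236.4), np.float64(236.5), np.float64(237.5), np.float64(237.5), np.float64(238.5), np.float64(239.6), np.float64(239.6)]
```

```bash
cat > go.py <<'E'
import sys,numpy as np
from scipy.spatial.transform import Rotation as R
from bench import observe
s=observe(); M=R.from_rotvec(s["tool_rot"]).as_matrix(); p=np.array(s["tool_pos"])
def yaw(): return np.arctan2(M[1,0],M[0,0])
print("t",round(s["clock"],2),"tcp",p.round(1),"yaw",yaw().round(4),"tilt",np.degrees(np.arccos(-M[2,2])).round(2),"F",np.round(s["ft_force"],1),"w",round(s["gripper_width"],3))
a=[float(v) for v in sys.argv[1:]]
if len(a)>=3:
    d=M.T@(np.array(a[:3])-p)/10; print("shift cm",d.round(3),"dist",np.linalg.norm(d).round(2))
    if len(a)>3: print("turn z",-(a[3]-yaw()))
E
python3 go.py 480 -280 256 0.2
```

```text
t 0.2 tcp [ 133.7 -559.   255.7] yaw 0.2348 tilt 0.06 F [-0.3 -0.3  0.4] w 1.003
shift cm [ 4.0166e+01 -1.9076e+01  1.0000e-03] dist 44.47
turn z 0.034781266720704224
```

move_arm(
  steps=[
    [[4,-1.9,0],[0,0,0.035],0],
    [[4,-1.9,0],[0,0,0],0],
    [[4,-1.9,0],[0,0,0],0],
    [[4,-1.9,0],[0,0,0],0],
    [[4,-1.9,0],[0,0,0],0],
    [[4,-1.9,0],[0,0,0],0],
    [[4,-1.9,0],[0,0,0],0],
    [[4,-1.9,0],[0,0,0],0],
    [[4,-1.9,0],[0,0,0],0],
    [[4,-1.9,0],[0,0,0],0],
  ],
  force=40,
)

```text
clock: 1.2
tool_pos: [488.4, -291.1, 256.2]
tool_rot: [3.126, 0.313, -0.0]
ft_force: [0.3, 0.5, 0.2]
gripper_width: 1.0
```

```bash
python3 go.py 503.5 296 200 0.2
```

```text
t 1.2 tcp [ 488.4 -291.1  256.2] yaw 0.1998 tilt 0.01 F [0.3 0.5 0.2] w 1.0
shift cm [ 13.138 -57.237   5.611] dist 58.99
turn z -0.00016812558241127706
```

move_arm(
  steps=[
    [[0.9,-4.1,0],[0,0,0],0],
    [[0.9,-4.1,0],[0,0,0],0],
    [[0.9,-4.1,0],[0,0,0],0],
    [[0.9,-4.1,0],[0,0,0],0],
    [[0.9,-4.1,0],[0,0,0],0],
    [[0.9,-4.1,0],[0,0,0],0],
    [[0.9,-4.1,0],[0,0,0],0],
    [[0.9,-4.1,0],[0,0,0],0],
    [[0.9,-4.1,0],[0,0,0],0],
    [[0.9,-4.1,0],[0,0,0],0],
  ],
)

```text
clock: 2.2
tool_pos: [493.6, 129.0, 256.3]
tool_rot: [3.126, 0.313, 0.0]
ft_force: [0.9, -0.8, 0.5]
gripper_width: 0.994
```

```bash
python3 go.py 503.5 296 150 0.2
```

```text
t 2.2 tcp [493.6 129.  256.3] yaw 0.1997 tilt 0.01 F [ 0.9 -0.8  0.5] w 0.994
shift cm [  4.28  -16.175  10.626] dist 19.82
turn z -0.0002748672017026943
```

move_arm(
  steps=[
    [[1,-4,0],[0,0,0],0],
    [[1,-4,0],[0,0,0],0],
    [[1,-4,2],[0,0,0],0],
    [[1,-3,3],[0,0,0],0],
    [[0.2,-1,3],[0,0,0],0],
    [[0,0,2.5],[0,0,0],0],
    [[0,0,0],[0,0,0],0],
  ],
)

```text
clock: 2.9
tool_pos: [510.0, 242.6, 148.9]
tool_rot: [-3.07, -0.436, 0.022]
ft_force: [-1.1, 0.0, -0.2]
gripper_width: 0.998
```

```bash
python3 go.py 503.5 296 94 0.2; python3 - <<'E'
from h import *
t=snap("top","2")[0]; s=snap("side","2")[0]
crop(s,260,90,360,180,6,"pics/s2.png"); crop(t,190,150,270,240,6,"pics/t2.png")
E
```

```text
t 2.9 tcp [510.  242.6 148.9] yaw 0.2822 tilt 2.45 F [-1.1  0.  -0.2] w 0.998
shift cm [ 0.903 -5.072  5.701] dist 7.68
turn z 0.08220942707950385
```

View pics/s2.png

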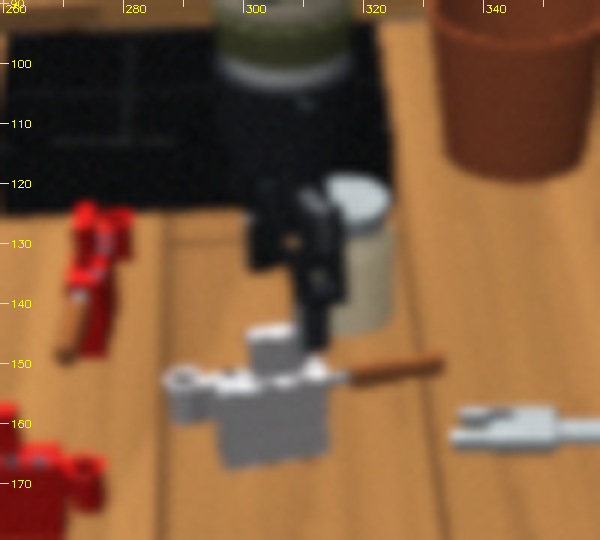

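View pics/t2.png

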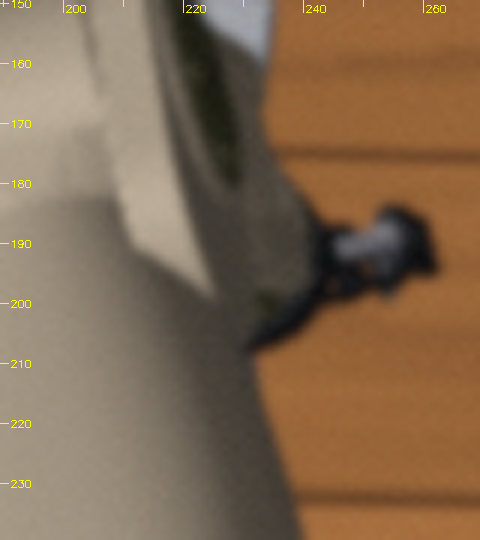

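The side view shows the gripper stopped short of the rib (rib top at (304,145), finger at (312,140)); the tool is tilted, so I'll check the joints.

```bash
python3 -c "
from bench import *
s=observe();print(s['joint_positions'].round(3),s['qvel'].round(3),s['tool_pos'],s['clock'])"
```

```text
[ 0.281  0.347 -0.166  1.06   0.042  3.141] [-0.005 -0.025  0.034  0.002  0.001 -0.001] [512.53179322 243.02752686 152.89677897] 3.0
```

move_arm(
  steps=[
    [[0,0,0],[0,0,0],0],
  ],
)

```text
clock: 3.1
tool_pos: [513.9, 243.2, 154.5]
tool_rot: [-3.069, -0.435, 0.006]
ft_force: [0.1, -0.1, 0.7]
gripper_width: 1.002
```

```bash
python3 go.py 503.5 296 150 0.2; python3 -c "
from bench import *
s=observe();print(s['joint_positions'].round(3),s['qvel'].round(3),s['tool_pos'],s['clock'])"
```

```text
t 3.1 tcp [513.9 243.2 154.5] yaw 0.2813 tilt 2.41 F [ 0.1 -0.1  0.7] w 1.002
shift cm [ 0.469 -5.334  0.677] dist 5.4
turn z 0.08127872007051795
[ 0.28   0.346 -0.164  1.06   0.042  3.141] [-0.002 -0.011  0.005 -0.006  0.001 -0.002] [513.85741114 243.22612822 154.51592854] 3.1
```

move_arm(
  steps=[
    [[0,0,-2],[0,0,-0.14],0],
    [[0,0,0],[0,0,-0.14],0],
    [[0,0,0],[0,0,-0.14],0],
    [[0,0,0],[0,0,-0.14],0],
    [[0,0,0],[0,0,-0.14],0],
    [[0,0,0],[0,0,-0.14],0],
    [[0,0,0],[0,0,-0.14],0],
    [[0,0,0],[0,0,-0.14],0],
    [[0,0,0],[0,0,-0.14],0],
    [[0,0,0],[0,0,-0.14],0],
  ],
)

```text
clock: 4.1
tool_pos: [514.2, 242.4, 175.0]
tool_rot: [-2.066, -2.321, -0.039]
ft_force: [-0.3, -0.1, -0.1]
gripper_width: 1.0
```

move_arm(
  steps=[
    [[0,0,0],[0,0,-0.14],0],
    [[0,0,0],[0,0,-0.14],0],
    [[0,0,0],[0,0,-0.14],0],
    [[0,0,0],[0,0,-0.14],0],
    [[0,0,0],[0,0,-0.14],0],
    [[0,0,0],[0,0,-0.14],0],
    [[0,0,0],[0,0,-0.14],0],
    [[0,0,0],[0,0,-0.14],0],
    [[0,0,0],[0,0,-0.14],0],
    [[0,0,0],[0,0,-0.14],0],
  ],
)

```text
clock: 5.1
tool_pos: [514.2, 242.4, 175.0]
tool_rot: [-0.086, -3.13, -0.064]
ft_force: [-1.0, 0.3, 0.1]
gripper_width: 0.998
```

```bash
cat >> go.py <<'E'
# turn (rotvec, tool axes) to point straight down at given yaw
if len(a)>3:
    c,sn=np.cos(a[3]),np.sin(a[3]); G=np.array([[c,sn,0],[sn,-c,0],[0,0,-1.]])
    print("turn vec",R.from_matrix(M.T@G).as_rotvec().round(4))
E
python3 go.py 503.5 296 150 3.3416; python3 -c "
from bench import *
s=observe();print(s['joint_positions'].round(3),s['clock'])"
```

```text
t 5.1 tcp [514.2 242.4 175. ] yaw 3.0872 tilt 2.42 F [-1.   0.3  0.1] w 0.998
shift cm [1.332 5.192 2.729] dist 6.01
turn z -0.2544225479040083
turn vec [ 0.0419 -0.0058 -0.2546]
[ 0.279  0.331 -0.132  1.105  0.042  0.333] 5.1
```

move_arm(
  steps=[
    [[0,0,0],[0.021,-0.003,-0.127],0],
    [[0,0,0],[0.021,-0.003,-0.127],0],
    [[0,0,0],[0,0,0],0],
  ],
)

```text
clock: 5.4
tool_pos: [514.0, 242.7, 174.8]
tool_rot: [0.305, -3.126, 0.0]
ft_force: [-0.5, -0.0, -0.1]
gripper_width: 0.999
```

```bash
python3 go.py 503.5 296 150 3.3416
```

```text
t 5.4 tcp [514.  242.7 174.8] yaw -2.9469 tilt 0.02 F [-0.5 -0.  -0.1] w 0.999
shift cm [-1.000e-03  5.432e+00  2.480e+00] dist 5.97
turn z -6.2885399733493745
turn vec [-0.0002 -0.0002 -0.0054]
```

move_arm(
  steps=[
    [[0,2.7,0],[0,0,-0.005],0],
    [[0,2.7,0],[0,0,0],0],
    [[0,0,2.5],[0,0,0],0],
    [[0,0,0],[0,0,0],0],
  ],
)

```text
clock: 5.8
tool_pos: [501.2, 295.3, 146.4]
tool_rot: [0.309, -3.12, 0.002]
ft_force: [-1.9, -0.3, -0.3]
gripper_width: 1.0
```

```bash
python3 go.py 503.5 296 94 3.3416; python3 - <<'E'
from h import *
s=snap("side","3")[0]
crop(s,260,90,360,180,6,"pics/s3.png")
E
```

```text
t 5.8 tcp [501.2 295.3 146.4] yaw -2.9441 tilt 0.37 F [-1.9 -0.3 -0.3] w 1.0
shift cm [-0.277  0.03   5.239] dist 5.25
turn z -6.2857312207252445
turn vec [-0.0007 -0.0064 -0.0025]
```

View pics/s3.png

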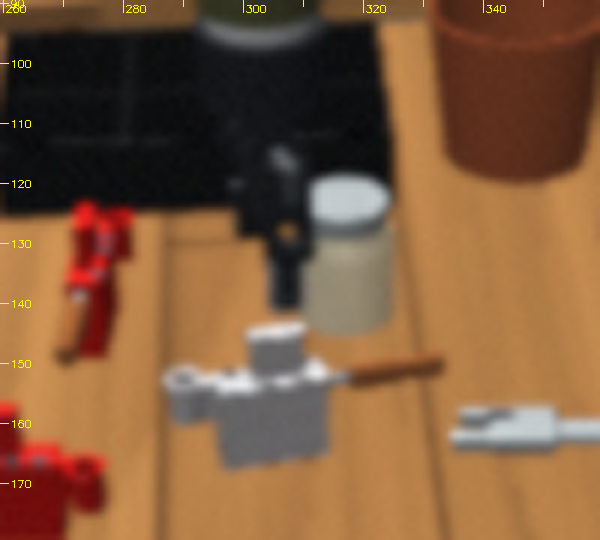

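The near finger sits just above and in front of the rib (finger (306,138), rib top (304,145)), as it should. I'll descend and close.

move_arm(
  steps=[
    [[0,0,2],[0,0,0],0],
    [[0,0,2],[0,0,0],0],
    [[0,0,1.2],[0,0,0],0],
    [[0,0,0],[0,0,0],0],
    [[0,0,0],[0,0,0],0],
    [[0,0,0],[0,0,0],0],
  ],
  force=40,
)

```text
clock: 6.45
tool_pos: [503.2, 295.3, 97.2]
tool_rot: [0.311, -3.125, 0.0]
ft_force: [-0.7, -0.8, -0.2]
gripper_width: 1.003
```

```bash
python3 go.py 503.5 296 94 3.3416
```

```text
t 6.45 tcp [503.2 295.3  97.2] yaw -2.9431 tilt 0.09 F [-0.7 -0.8 -0.2] w 1.003
shift cm [-0.042  0.059  0.316] dist 0.32
turn z -6.2847034823746935
turn vec [-0.     -0.0015 -0.0015]
```

move_arm(
  steps=[
    [[0,0,0.3],[0,0,0],60],
    [[0,0,0],[0,0,0],120],
    [[0,0,0],[0,0,0],170],
    [[0,0,0],[0,0,0],200],
    [[0,0,0],[0,0,0],215],
    [[0,0,0],[0,0,0],230],
    [[0,0,0],[0,0,0],255],
    [[0,0,0],[0,0,0],255],
    [[0,0,0],[0,0,0],255],
  ],
)

```text
clock: 7.35
tool_pos: [502.4, 295.3, 92.9]
tool_rot: [0.312, -3.123, 0.001]
ft_force: [0.6, 1.3, 0.1]
gripper_width: 0.128
```

```bash
python3 go.py 503.5 296 94 3.3416;  python3 - <<'E'
from h import *
s=snap("side","4")[0]
crop(s,260,90,360,180,6,"pics/s4.png")
E
```

```text
t 7.35 tcp [502.4 295.3  92.9] yaw -2.9424 tilt 0.18 F [0.6 1.3 0.1] w 0.128
shift cm [-0.117  0.044 -0.107] dist 0.16
turn z -6.283991051638592
turn vec [-0.0002 -0.0031 -0.0008]
```

View pics/s4.png

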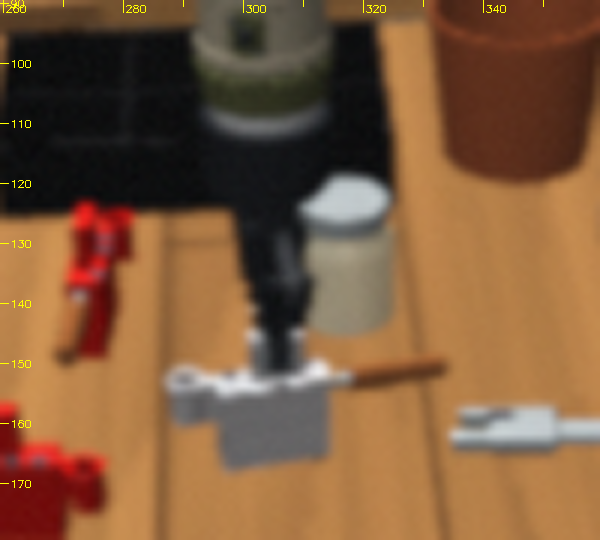

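The near finger lies on the rib at (305,145) with rib visible either side, opening 0.128 ≈ the rib's 12 mm. I'll lift.

move_arm(
  steps=[
    [[0,0,0],[0,0,0],255],
    [[0,0,-1],[0,0,0],255],
    [[0,0,-2],[0,0,0],255],
    [[0,0,-3],[0,0,0],255],
    [[0,0,-3],[0,0,0],255],
    [[0,0,-2],[0,0,0],255],
    [[0,0,-1],[0,0,0],255],
    [[0,0,0],[0,0,0],255],
    [[0,0,0],[0,0,0],255],
  ],
  force=90,
)

```text
clock: 8.3
tool_pos: [501.9, 295.0, 211.5]
tool_rot: [0.312, -3.12, 0.002]
ft_force: [0.5, -0.4, -5.9]
gripper_width: 0.122
```

```bash
python3 go.py 503.5 296 94 3.3416;  python3 - <<'E'
from h import *
s=snap("side","5")[0];t=snap("top","5")[0]
crop(s,250,70,350,180,5,"pics/s5.png");crop(t,160,120,290,240,5,"pics/t5.png")
E
```

```text
t 8.3 tcp [501.9 295.  211.5] yaw -2.9425 tilt 0.34 F [ 0.5 -0.4 -5.9] w 0.122
shift cm [-0.243  0.083 11.75 ] dist 11.75
turn z -6.284083607466262
turn vec [-0.001  -0.0058 -0.0009]
```

View pics/s5.png

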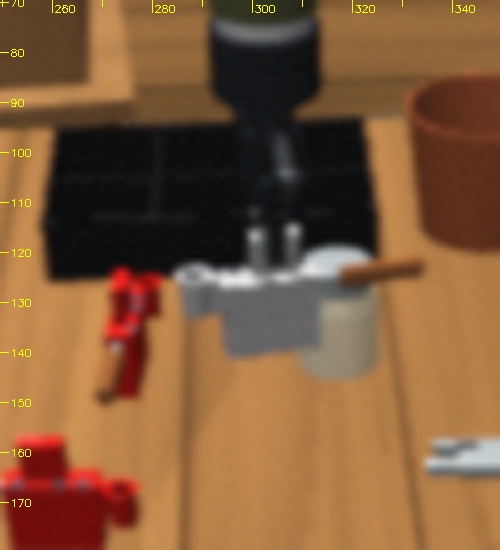

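View pics/t5.png

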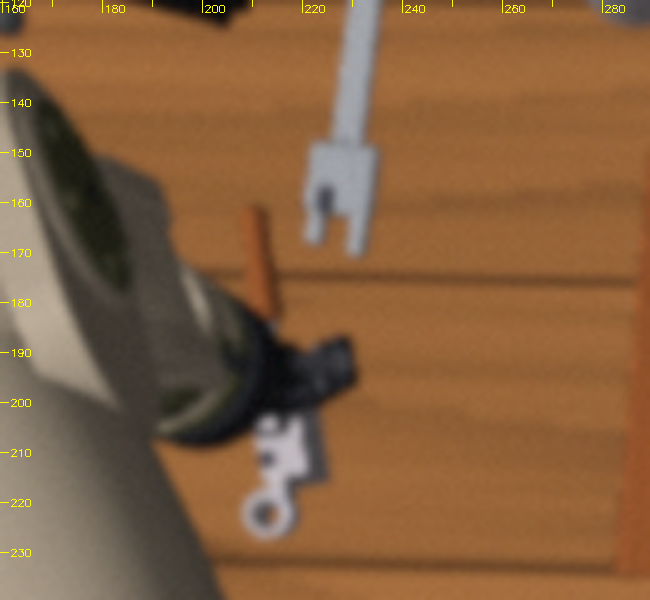

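Top view: the half hangs level, knuckle ring at (213,222.5), handle pointing up. Side: ring at (288.3,124). I'll work out the knuckle relative to the tool.

```bash
python3 - <<'E'
from h import *
t,Kt,Pt=load("top5"); s,Ks,Ps=load("side5")
a=onz(Kt,Pt,212.9,222.5,178.6); b=onz(Ks,Ps,288.3,124.1,178.6); print(a,b)
tcp=np.array([501.9,295.0]); y=0.1991
m=(a+b)[:2]/2
for k in (a[:2],b[:2],m):
    d=k-tcp; print("in part axes",np.cos(y)*d[0]+np.sin(y)*d[1], -np.sin(y)*d[0]+np.cos(y)*d[1])
# handle end
print(onz(Kt,Pt,209.5,161,168.6), onz(Ks,Ps,333,122.5,168.6))
E
```

```text
[446.20092652 298.76067619 178.6       ] [447.10173791 299.96341047 178.6       ]
in part axes -53.85492376955731 14.702947231207379
in part axes -52.73402249162254 15.703752513635983
in part axes -53.29447313058994 15.203349872421715
[612.30224389 319.5337385  168.6       ] [608.64233658 317.69609139 168.6       ]
```

move_arm(
  steps=[
    [[0,0,0],[0,0,0.127],255],
    [[0,0,0],[0,0,0.127],255],
    [[-0.3,-3,0],[0,0,0],255],
    [[-0.3,-4,0],[0,0,0],255],
    [[-0.3,-4,0],[0,0,0],255],
    [[-0.3,-4,0],[0,0,0],255],
    [[-0.3,-4,0],[0,0,0],255],
    [[-0.3,-4,0],[0,0,0],255],
    [[-0.3,-3,0],[0,0,0],255],
    [[0,0,0],[0,0,0],255],
  ],
)

```text
clock: 9.4
tool_pos: [509.0, 31.1, 211.9]
tool_rot: [-0.094, -3.135, 0.004]
ft_force: [0.5, 0.3, -5.5]
gripper_width: 0.119
```

```bash
python3 go.py 542 -15 206 3.0866
```

```text
t 9.4 tcp [509.   31.1 211.9] yaw 3.0816 tilt 0.33 F [ 0.5  0.3 -5.5] w 0.119
shift cm [-3.572 -4.401  0.589] dist 5.7
turn z -0.004957673956777597
turn vec [-0.0028 -0.005  -0.005 ]
```

move_arm(
  steps=[
    [[-1.8,-2.2,0],[0,0,0],255],
    [[-1.8,-2.2,0],[0,0,0],255],
    [[0,0,2],[0,0,0],255],
    [[0,0,1.5],[0,0,0],255],
    [[0,0,0],[0,0,0],255],
    [[0,0,0],[0,0,0],255],
  ],
)

```text
clock: 10.0
tool_pos: [542.1, -10.8, 177.3]
tool_rot: [-0.085, -3.135, 0.001]
ft_force: [0.4, -0.4, -5.3]
gripper_width: 0.117
```

```bash
python3 go.py 542 -15 111 3.0866;  python3 - <<'E'
from h import *
s=snap("side","6")[0];t=snap("top","6")[0]
crop(s,270,120,380,230,5,"pics/s6.png");crop(t,270,130,380,240,5,"pics/t6.png")
E
```

```text
t 10.0 tcp [542.1 -10.8 177.3] yaw 3.0872 tilt 0.32 F [ 0.4 -0.4 -5.3] w 0.117
shift cm [-0.048 -0.411  6.632] dist 6.65
turn z 0.0006281642154046807
turn vec [-0.0009 -0.0055  0.0006]
```

View pics/s6.png

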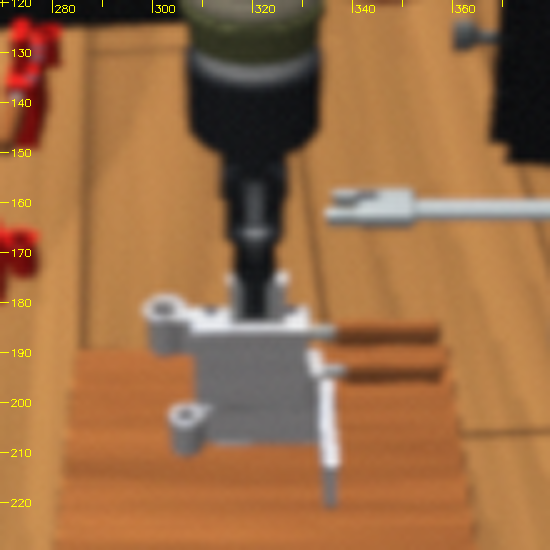

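View pics/t6.png

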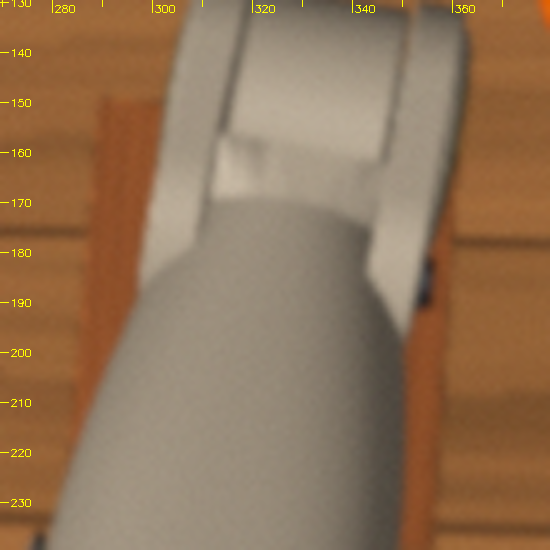

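Side view: the half hovers in front of the fixed half; its ring is at (302.3,181.5), lower knuckle at (306.7,202.5), stop's top at (335,212). The arm hides the top view.

```bash
python3 - <<'E'
from h import *
s,Ks,Ps=load("side6")
print(onz(Ks,Ps,302.3,181.5,144.4), onz(Ks,Ps,306.7,202.5,46))
E
```

```text
[488.66766108   2.98352095 144.4       ] [499.34139693  19.95064693  46.        ]
```

move_arm(
  steps=[
    [[0,-0.2,1],[0,0,0],255],
    [[0,0,2],[0,0,0],255],
    [[0,0,2],[0,0,0],255],
    [[0,0,0.6],[0,0,0],255],
    [[0,0,0],[0,0,0],255],
    [[0,0,0],[0,0,0],255],
    [[0,0,0],[0,0,0],255],
  ],
)

```text
clock: 10.8
tool_pos: [543.4, -13.6, 123.2]
tool_rot: [-0.086, -3.139, 0.002]
ft_force: [-0.6, 0.2, -5.0]
gripper_width: 0.115
```

```bash
python3 go.py 542 -15 111 3.0866;  python3 - <<'E'
from h import *
s=snap("side","7")[0]
crop(s,270,140,380,240,6,"pics/s7.png")
E
```

```text
t 10.8 tcp [543.4 -13.6 123.2] yaw 3.0868 tilt 0.11 F [-0.6  0.2 -5. ] w 0.115
shift cm [ 0.135 -0.147  1.222] dist 1.24
turn z 0.00015911179720085045
turn vec [-0.0016 -0.0011  0.0002]
```

View pics/s7.png

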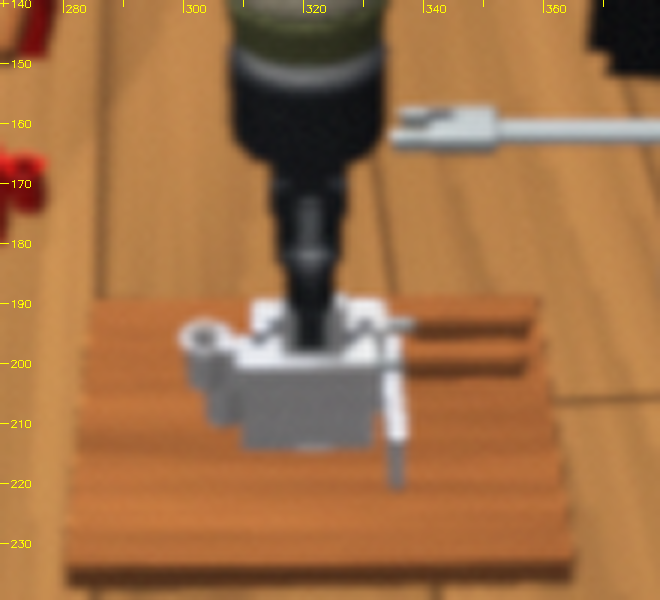

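The half is in front of the fixed one, still about 12 mm up, with a small gap to the stop at (333,205). I'll continue down.

move_arm(
  steps=[
    [[0,0,0.5],[0,0,0],255],
    [[0,0,0.4],[0,0,0],255],
    [[0,0,0.1],[0,0,0],255],
    [[0,0,0],[0,0,0],255],
    [[0,0,0.1],[0,0,0],255],
    [[0,0,0],[0,0,0],255],
  ],
)

```text
clock: 11.45
tool_pos: [542.6, -13.4, 111.1]
tool_rot: [-0.086, -3.137, 0.002]
ft_force: [-0.0, 0.2, -6.2]
gripper_width: 0.119
```

```bash
python3 go.py 542 -15 111 3.0866
```

```text
t 11.45 tcp [542.6 -13.4 111.1] yaw 3.0867 tilt 0.19 F [-0.   0.2 -6.2] w 0.119
shift cm [ 0.053 -0.158  0.012] dist 0.17
turn z 0.00014985674803424942
turn vec [-0.0013 -0.003   0.0002]
```

move_arm(
  steps=[
    [[0,0,0.1],[0,0,0],255],
    [[0,0,0],[0,0,0],255],
  ],
)

```text
clock: 11.65
tool_pos: [542.7, -13.4, 111.0]
tool_rot: [-0.086, -3.138, 0.002]
ft_force: [-2.5, 0.6, 2.6]
gripper_width: 0.124
```

move_arm(
  steps=[
    [[0,0,0.1],[0,0,0],255],
    [[0,0,0],[0,0,0],255],
  ],
)

```text
clock: 11.85
tool_pos: [542.8, -13.4, 111.0]
tool_rot: [-0.086, -3.139, 0.002]
ft_force: [-5.5, 0.2, 10.8]
gripper_width: 0.123
```

move_arm(
  steps=[
    [[0,0,-0.15],[0,0,0],255],
    [[0,0.3,0],[0,0,0],255],
    [[0,0.3,0],[0,0,0],255],
    [[0,0.2,0],[0,0,0],255],
    [[0,0.2,0],[0,0,0],255],
    [[0,0.1,0],[0,0,0],255],
    [[0,0,0],[0,0,0],255],
  ],
)

```text
clock: 12.55
tool_pos: [543.8, -2.6, 111.0]
tool_rot: [-0.086, -3.139, 0.003]
ft_force: [0.9, -4.7, 5.3]
gripper_width: 0.123
```

```bash
python3 go.py 552 3 111 3.0866;  python3 - <<'E'
from h import *
s=snap("side","8")[0]
crop(s,270,140,380,240,6,"pics/s8.png")
E
```

```text
t 12.55 tcp [543.8  -2.6 111. ] yaw 3.0869 tilt 0.14 F [ 0.9 -4.7  5.3] w 0.123
shift cm [-0.789  0.599 -0.002] dist 0.99
turn z 0.00030845013568514545
turn vec [-0.0018 -0.0017  0.0003]
```

View pics/s8.png

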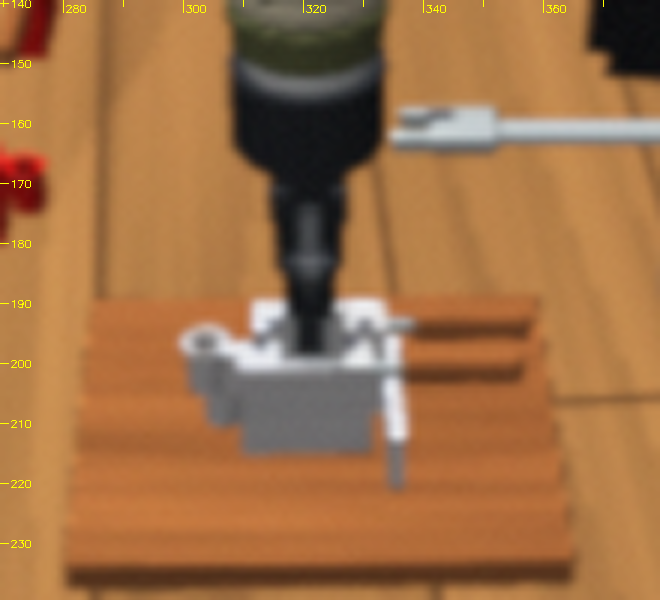

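The picture shows the half now standing on the board, parallel to the fixed half and short of the stop. I'll ease the downward force and keep sliding to the face.

move_arm(
  steps=[
    [[0,0,-0.05],[0,0,0],255],
    [[0,0.2,0],[0,0,0],255],
    [[0,0.1,0],[0,0,0],255],
    [[0,0,0],[0,0,0],255],
  ],
)

```text
clock: 13.0
tool_pos: [543.3, 0.2, 111.0]
tool_rot: [-0.086, -3.137, 0.004]
ft_force: [0.8, -5.6, 3.0]
gripper_width: 0.115
```

move_arm(
  steps=[
    [[0,0.1,0],[0,0,0],255],
    [[0,0,0],[0,0,0],255],
  ],
)

```text
clock: 13.2
tool_pos: [543.3, 0.5, 111.1]
tool_rot: [-0.087, -3.137, 0.006]
ft_force: [1.0, -8.7, 3.1]
gripper_width: 0.122
```

move_arm(
  steps=[
    [[0,0.1,0],[0,0,0],255],
    [[0,0,0],[0,0,0],255],
  ],
)

```text
clock: 13.4
tool_pos: [543.3, 0.9, 111.1]
tool_rot: [-0.087, -3.137, 0.008]
ft_force: [1.6, -10.3, 3.7]
gripper_width: 0.123
```

move_arm(
  steps=[
    [[-0.2,0,0],[0,0,0],255],
    [[-0.2,0,0],[0,0,0],255],
    [[-0.1,0,0],[0,0,0],255],
    [[0,0,0],[0,0,0],255],
  ],
)

```text
clock: 13.8
tool_pos: [544.6, 1.0, 111.2]
tool_rot: [-0.087, -3.13, 0.008]
ft_force: [-10.6, -7.8, 14.6]
gripper_width: 0.12
```

```bash
python3 go.py 552 3 111 3.0866
```

```text
t 13.8 tcp [544.6   1.  111.2] yaw 3.0857 tilt 0.66 F [-10.6  -7.8  14.6] w 0.12
shift cm [-0.728  0.241  0.013] dist 0.77
turn z -0.0009155399078113469
turn vec [-0.0052 -0.0103 -0.0009]
```

```bash
python3 - <<'E'
from h import *
s=snap("side","9")[0]
crop(s,290,185,345,225,13,"pics/s9.png")
E
```

```text
(no output)
```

View pics/s9.png

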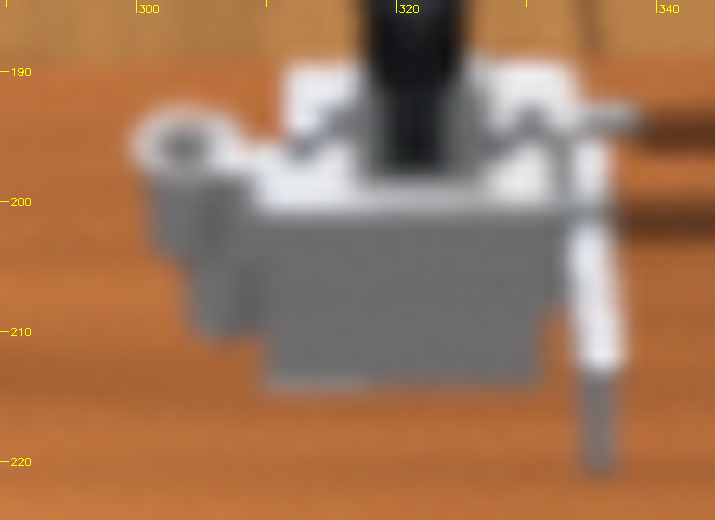

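The side view shows a gap of about 3 px (~9 mm) between block (331,214) and stop (334.5,215), so it is sticking by friction, not at the stop. I'll unload it and slide again.

move_arm(
  steps=[
    [[0,-0.1,-0.1],[0,0,0],255],
    [[0,0,-0.1],[0,0,0],255],
    [[0,0,0],[0,0,0],255],
  ],
)

```text
clock: 14.15
tool_pos: [547.3, 2.3, 111.8]
tool_rot: [-0.085, -3.135, -0.001]
ft_force: [0.5, 0.4, -5.7]
gripper_width: 0.122
```

```bash
python3 go.py 552 3 111 3.0866
```

```text
t 14.15 tcp [547.3   2.3 111.8] yaw 3.0873 tilt 0.34 F [ 0.5  0.4 -5.7] w 0.122
shift cm [-0.466  0.096  0.078] dist 0.48
turn z 0.0006815872556225067
turn vec [ 0.0008 -0.0058  0.0007]
```

Now it hovers under 1 mm up with no side force. I'll find the contacts while hovering.

move_arm(
  steps=[
    [[0,0.1,0],[0,0,0],255],
    [[0,0.1,0],[0,0,0],255],
    [[0,0,0],[0,0,0],255],
  ],
)

```text
clock: 14.45
tool_pos: [548.2, 3.7, 112.7]
tool_rot: [-0.085, -3.136, 0.001]
ft_force: [0.9, -0.1, -5.5]
gripper_width: 0.117
```

move_arm(
  steps=[
    [[0,0.1,0],[0,0,0],255],
    [[0,0,0],[0,0,0],255],
  ],
)

```text
clock: 14.65
tool_pos: [548.5, 4.5, 113.0]
tool_rot: [-0.086, -3.137, 0.002]
ft_force: [1.0, 0.3, -5.9]
gripper_width: 0.123
```

move_arm(
  steps=[
    [[0,0.1,0],[0,0,0],255],
    [[0,0,0],[0,0,0],255],
  ],
)

```text
clock: 14.85
tool_pos: [548.5, 5.3, 113.0]
tool_rot: [-0.086, -3.137, 0.002]
ft_force: [-0.2, 0.4, -6.2]
gripper_width: 0.119
```

move_arm(
  steps=[
    [[0,0.1,0.1],[0,0,0],255],
    [[0,0,0],[0,0,0],255],
  ],
)

```text
clock: 15.05
tool_pos: [548.7, 5.7, 112.1]
tool_rot: [-0.087, -3.137, 0.004]
ft_force: [0.6, -2.6, -3.7]
gripper_width: 0.12
```

move_arm(
  steps=[
    [[0,0.1,0],[0,0,0],255],
    [[0,0,0],[0,0,0],255],
  ],
)

```text
clock: 15.25
tool_pos: [548.7, 5.9, 112.1]
tool_rot: [-0.087, -3.137, 0.007]
ft_force: [-1.0, -6.2, -5.3]
gripper_width: 0.121
```

move_arm(
  steps=[
    [[0,0.1,0],[0,0,0],255],
    [[0,0,0],[0,0,0],255],
  ],
)

```text
clock: 15.45
tool_pos: [548.7, 6.0, 112.2]
tool_rot: [-0.088, -3.137, 0.01]
ft_force: [-0.9, -9.4, -4.5]
gripper_width: 0.121
```

move_arm(
  steps=[
    [[0,0.1,0],[0,0,0],255],
    [[0,0,0],[0,0,0],255],
  ],
)

```text
clock: 15.65
tool_pos: [548.8, 6.1, 112.2]
tool_rot: [-0.089, -3.137, 0.013]
ft_force: [-1.7, -12.4, -4.7]
gripper_width: 0.118
```

Real face contact at TCP y ≈ 5.7. Back off to a light touch, then slide +x to the stop.

move_arm(
  steps=[
    [[0,-0.3,0],[0,0,0],255],
    [[-0.2,0,0],[0,0,0],255],
    [[-0.1,0,0],[0,0,0],255],
    [[0,0,0],[0,0,0],255],
  ],
)

```text
clock: 16.05
tool_pos: [550.9, 5.7, 111.6]
tool_rot: [-0.086, -3.135, 0.004]
ft_force: [-3.5, -4.8, -5.1]
gripper_width: 0.123
```

move_arm(
  steps=[
    [[-0.1,0,0],[0,0,0],255],
    [[0,0,0],[0,0,0],255],
  ],
)

```text
clock: 16.25
tool_pos: [551.6, 5.7, 111.5]
tool_rot: [-0.086, -3.135, 0.004]
ft_force: [-2.5, -6.0, -4.4]
gripper_width: 0.12
```

move_arm(
  steps=[
    [[-0.1,0,0],[0,0,0],255],
    [[0,0,0],[0,0,0],255],
  ],
)

```text
clock: 16.45
tool_pos: [552.3, 5.6, 111.4]
tool_rot: [-0.086, -3.134, 0.004]
ft_force: [-2.9, -5.2, -4.5]
gripper_width: 0.12
```

move_arm(
  steps=[
    [[-0.1,0,0],[0,0,0],255],
    [[0,0,0],[0,0,0],255],
  ],
)

```text
clock: 16.65
tool_pos: [552.4, 5.6, 111.4]
tool_rot: [-0.086, -3.132, 0.004]
ft_force: [-5.4, -4.7, -2.8]
gripper_width: 0.121
```

move_arm(
  steps=[
    [[-0.1,0,0],[0,0,0],255],
    [[0,0,0],[0,0,0],255],
  ],
)

```text
clock: 16.85
tool_pos: [552.6, 5.6, 111.3]
tool_rot: [-0.086, -3.131, 0.004]
ft_force: [-7.2, -6.3, -0.9]
gripper_width: 0.123
```

```bash
python3 go.py 552 3 111 3.0866;python3 - <<'E'
from h import *
s=snap("side","10")[0]
crop(s,290,185,345,225,13,"pics/s10.png")
E
```

```text
t 16.85 tcp [552.6   5.6 111.3] yaw 3.0865 tilt 0.56 F [-7.2 -6.3 -0.9] w 0.123
shift cm [ 0.049 -0.265  0.036] dist 0.27
turn z -8.063048049233856e-05
turn vec [-0.003  -0.0093 -0.0001]
```

View pics/s10.png

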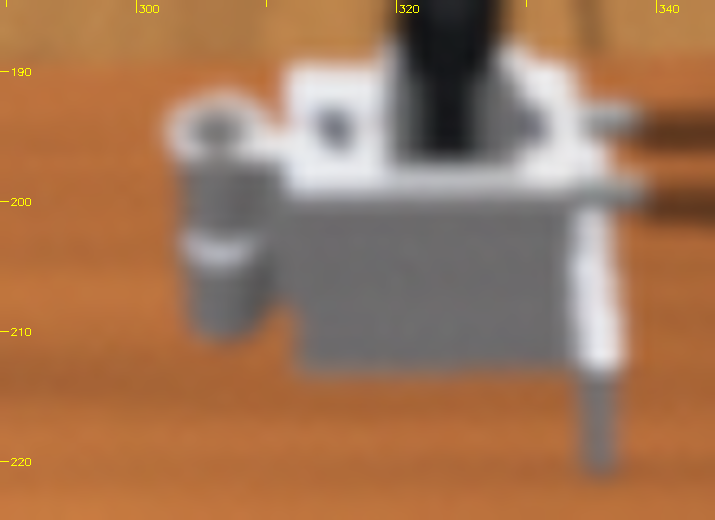

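The picture shows the mould shut: block against the stop at (333,205), upper knuckle ring (305.7,194.5) over the lower knuckle (306.5,204–210). I'll relax the side push and set it down.

move_arm(
  steps=[
    [[0.2,0,0],[0,0,0],255],
    [[0,0,0.05],[0,0,0],255],
    [[0,0,0],[0,0,0],255],
  ],
)

```text
clock: 17.2
tool_pos: [552.3, 5.6, 111.4]
tool_rot: [-0.086, -3.135, 0.004]
ft_force: [-5.2, -5.3, -2.0]
gripper_width: 0.121
```

```bash
python3 go.py 552 3 111 3.0866
```

```text
t 17.2 tcp [552.3   5.6 111.4] yaw 3.0865 tilt 0.37 F [-5.2 -5.3 -2. ] w 0.121
shift cm [ 0.017 -0.262  0.04 ] dist 0.27
turn z -5.619863272965375e-05
turn vec [-0.0029 -0.0057 -0.    ]
```

move_arm(
  steps=[
    [[0,0,0],[-0.003,-0.006,0],255],
    [[0,0,0.1],[0,0,0],255],
    [[0,0,0],[0,0,0],255],
  ],
)

```text
clock: 17.5
tool_pos: [552.1, 5.5, 111.0]
tool_rot: [0.087, 3.14, -0.001]
ft_force: [-6.8, -5.1, 3.1]
gripper_width: 0.12
```

```bash
python3 go.py 552 3 111 3.0866
```

```text
t 17.5 tcp [552.1   5.5 111. ] yaw 3.0865 tilt 0.02 F [-6.8 -5.1  3.1] w 0.12
shift cm [-0.009 -0.251  0.004] dist 0.25
turn z -0.0001067131492900053
turn vec [-0.0003  0.0002 -0.0001]
```

move_arm(
  steps=[
    [[0,0,0],[0,0,0],215],
    [[0,0,0],[0,0,0],200],
    [[0,0,0],[0,0,0],190],
    [[0,0,0],[0,0,0],180],
    [[0,0,0],[0,0,0],180],
  ],
)

```text
clock: 18.0
tool_pos: [554.0, 6.3, 110.7]
tool_rot: [0.085, 3.137, 0.003]
ft_force: [-0.0, -0.0, -0.4]
gripper_width: 0.295
```

```bash
python3 go.py 552 3 111 3.0866;python3 - <<'E'
from h import *
s=snap("side","11")[0]
crop(s,290,165,345,225,10,"pics/s11.png")
E
```

```text
t 18.0 tcp [554.    6.3 110.7] yaw 3.0871 tilt 0.24 F [-0.  -0.  -0.4] w 0.295
shift cm [ 0.185 -0.336 -0.027] dist 0.38
turn z 0.0004966383791491502
turn vec [0.0021 0.0037 0.0005]
```

View pics/s11.png

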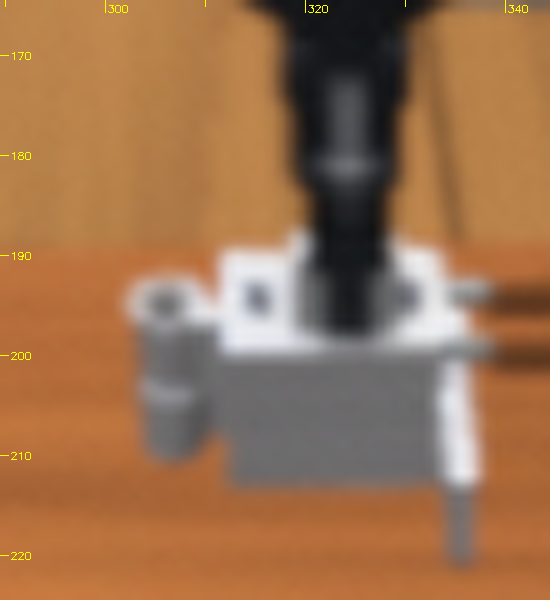

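Side view: fingers open at (322,195), mould stays shut and knuckles in line at (305.5,195)/(306,206). Next I'll lift away and head to the pin.

move_arm(
  steps=[
    [[0,0,-1],[0,0,0],180],
    [[0,0,-3],[0,0,0],180],
    [[0,0,-4],[0,0,0],180],
    [[0,0,-3],[0,0,0],180],
    [[0.3,-4,0],[0,0,0],100],
    [[0.3,-4,0],[0,0,0],100],
    [[0.3,-4,0],[0,0,0],100],
    [[0.3,-4,0],[0,0,0],100],
    [[0.3,-4,0],[0,0,0],100],
    [[0,0,0],[0,0,0],100],
  ],
)

```text
clock: 19.05
tool_pos: [527.0, -197.6, 220.8]
tool_rot: [0.095, 3.136, -0.001]
ft_force: [0.4, 0.3, -0.1]
gripper_width: 0.611
```

```bash
python3 go.py 512 -272 160 3.0866;python3 - <<'E'
from h import *
s=snap("side","12")[0];t=snap("top","12")[0]
crop(s,280,185,345,300,5,"pics/s12.png"); crop(t,275,160,445,240,4.5,"pics/t12.png")
E
```

```text
t 19.05 tcp [ 527.  -197.6  220.8] yaw 3.081 tilt 0.23 F [ 0.4  0.3 -0.1] w 0.611
shift cm [ 1.073 -7.511  6.073] dist 9.72
turn z -0.0055807816634212415
turn vec [-0.0002  0.0039 -0.0056]
```

View pics/s12.png

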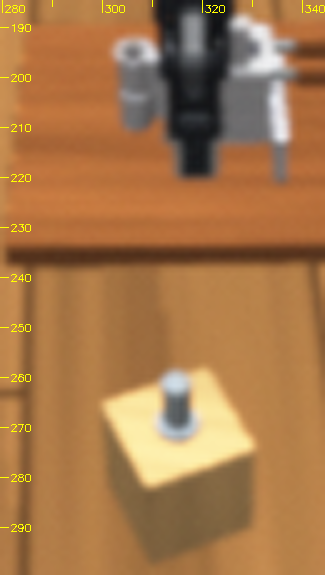

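View pics/t12.png

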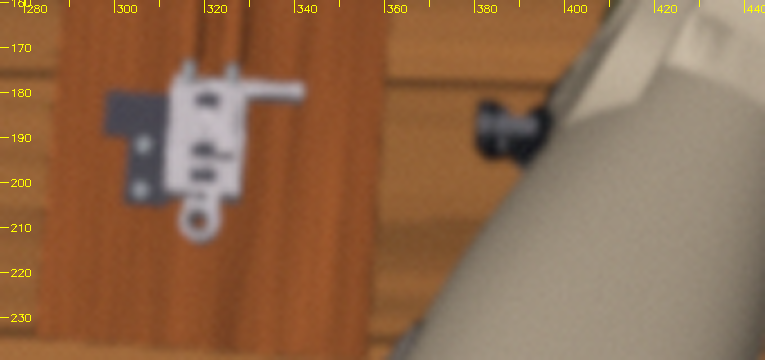

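Mould is shut in the top view (ring at (318.5,208.2), halves parallel and touching, block at stop); side ring (306.1,194.5). Pin is at (315,262) in the side view.

```bash
python3 - <<'E'
from h import *
t,Kt,Pt=load("top12"); s,Ks,Ps=load("side12")
print("upper kn T",onz(Kt,Pt,318.5,208.2,78),"S",onz(Ks,Ps,306.1,194.5,78))
print("pin S top",onz(Ks,Ps,175/5+279.5,381/5+184.5,100),"flange",onz(Ks,Ps,177/5+279.5,423/5+184.5,70))
t,Kt,Pt=load("top1")
print("pin T top",onz(Kt,Pt,423.7,205.2,100),"flange",onz(Kt,Pt,421.9,206.4,70))
y=-.055; d=np.array([-53.3,13]); R=np.array([[np.cos(y),-np.sin(y)],[np.sin(y),np.cos(y)]])
print("kn from tcp",np.array([552.2,5.6])+R@d)
E
```

```text
upper kn T [500.41800486  24.60864878  78.        ] S [498.52642775  21.5967289   78.        ]
pin S top [ 511.38777571 -273.43039734  100.        ] flange [ 511.72985771 -275.84356052   70.        ]
pin T top [ 513.6155309  -270.22291034  100.        ] flange [ 513.36135329 -271.24747342   70.        ]
kn from tcp [499.69523551  21.51036472]
```

move_arm(
  steps=[
    [[0.5,-3.8,0],[0,0,0],60],
    [[0.5,-3.9,1],[0,0,0],60],
    [[0,0,3],[0,0,0],60],
    [[0,0,2],[0,0,0],60],
    [[0,0,0],[0,0,0],60],
    [[0,0,0],[0,0,0],60],
  ],
)

```text
clock: 19.75
tool_pos: [513.6, -268.1, 160.4]
tool_rot: [0.083, 3.138, 0.003]
ft_force: [0.1, -1.2, 1.2]
gripper_width: 0.767
```

```bash
python3 go.py 512 -274 98 3.0866;python3 - <<'E'
from h import *
s=snap("side","13")[0];t=snap("top","13")[0]
crop(s,280,215,350,300,7,"pics/s13.png")
E
```

```text
t 19.75 tcp [ 513.6 -268.1  160.4] yaw 3.0884 tilt 0.18 F [ 0.1 -1.2  1.2] w 0.767
shift cm [ 0.138 -0.613  6.239] dist 6.27
turn z 0.0017915870441713722
turn vec [0.0022 0.0023 0.0018]
```

View pics/s13.png

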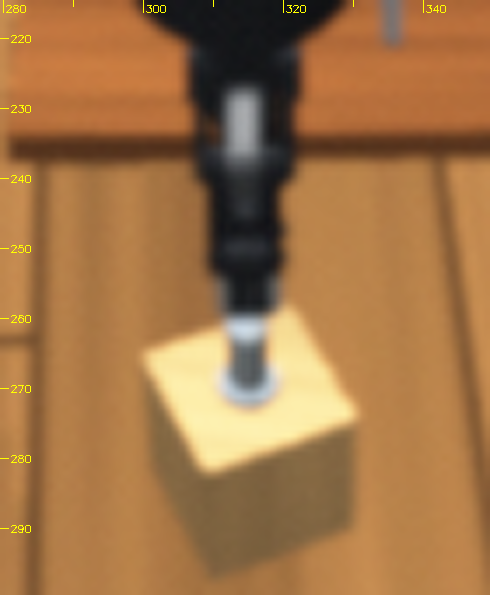

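The near finger is in line with the pin (both at u≈315). I'll descend.

move_arm(
  steps=[
    [[0.1,-0.4,2],[0,0,0],60],
    [[0,0,2],[0,0,0],60],
    [[0,0,1.5],[0,0,0],60],
    [[0,0,0.6],[0,0,0],60],
    [[0,0,0],[0,0,0],60],
    [[0,0,0],[0,0,0],60],
    [[0,0,0],[0,0,0],60],
  ],
)

```text
clock: 20.55
tool_pos: [513.0, -273.6, 100.3]
tool_rot: [0.086, 3.136, 0.001]
ft_force: [-0.3, 0.1, -0.3]
gripper_width: 0.762
```

```bash
python3 go.py 512 -274 98 3.0866
```

```text
t 20.55 tcp [ 513.  -273.6  100.3] yaw 3.0869 tilt 0.26 F [-0.3  0.1 -0.3] w 0.762
shift cm [ 0.1   -0.045  0.225] dist 0.25
turn z 0.00032136587369224756
turn vec [0.0005 0.0046 0.0003]
```

Low grip force, close gently, then tighten.

move_arm(
  steps=[
    [[0.1,0,0.2],[0,0.004,0],120],
    [[0,0,0],[0,0,0],170],
    [[0,0,0],[0,0,0],190],
    [[0,0,0],[0,0,0],205],
    [[0,0,0],[0,0,0],220],
    [[0,0,0],[0,0,0],255],
    [[0,0,0],[0,0,0],255],
    [[0,0,0],[0,0,0],255],
  ],
  force=40,
)

```text
clock: 21.35
tool_pos: [511.3, -273.3, 97.2]
tool_rot: [-0.086, -3.14, -0.002]
ft_force: [-0.2, 0.2, 2.5]
gripper_width: 0.17
```

```bash
python3 go.py 512 -274 98 3.0866
```

```text
t 21.35 tcp [ 511.3 -273.3   97.2] yaw 3.0866 tilt 0.09 F [-0.2  0.2  2.5] w 0.17
shift cm [-0.069 -0.066 -0.084] dist 0.13
turn z 4.9644035403861864e-05
turn vec [ 0.0013 -0.0009  0.    ]
```

move_arm(
  steps=[
    [[0,0,0],[0,0,0],255],
    [[0,0,0],[0,0,0],255],
    [[0,0,-1],[0,0,0],255],
    [[0,0,-2],[0,0,0],255],
    [[0,0,-3],[0,0,0],255],
    [[0,0,-3],[0,0,0],255],
    [[0,0,-2],[0,0,0],255],
    [[0,0,-1],[0,0,0],255],
    [[0,0,0],[0,0,0],255],
  ],
  force=100,
)

```text
clock: 22.25
tool_pos: [511.9, -273.6, 218.3]
tool_rot: [0.086, 3.14, 0.001]
ft_force: [0.2, -0.1, -0.5]
gripper_width: 0.153
```

```bash
python3 go.py 499.5 21.5 215 3.0866; python3 - <<'E'
from h import *
s=snap("side","14")[0]
crop(s,280,195,350,300,5,"pics/s14.png")
E
```

```text
t 22.25 tcp [ 511.9 -273.6  218.3] yaw 3.0868 tilt 0.05 F [ 0.2 -0.1 -0.5] w 0.153
shift cm [ 2.856 29.401  0.346] dist 29.54
turn z 0.00021514461511129568
turn vec [0.0006 0.0007 0.0002]
```

View pics/s14.png

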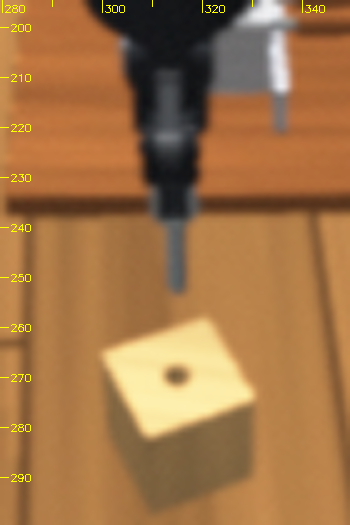

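Pin is lifted clear, upright (shank (314.7,240) to tip (315.1,252.9)); the hole is empty at (314.9,269.5).

```bash
python3 - <<'E'
from h import *
s,Ks,Ps=load("side14")
print("hole",onz(Ks,Ps,314.9,269.5,66),"tip",onz(Ks,Ps,315.1,252,131), "upper shank",onz(Ks,Ps,314.7,240,175))
E
```

```text
hole [ 511.75359361 -273.85194073   66.        ] tip [ 513.54361495 -272.12775689  131.        ] upper shank [ 513.32163521 -273.27191224  175.        ]
```

move_arm(
  steps=[
    [[0.3,2.4,0],[0,0,0],255],
    [[0.3,4,0],[0,0,0],255],
    [[0.3,4,0],[0,0,0],255],
    [[0.3,4,0],[0,0,0],255],
    [[0.3,4,0],[0,0,0],255],
    [[0.3,4,0],[0,0,0],255],
    [[0.3,3,0],[0,0,0],255],
    [[0.3,2,0],[0,0,0],255],
    [[0.2,1,0],[0,0,0],255],
    [[0,0,0],[0,0,0],255],
  ],
)

```text
clock: 23.3
tool_pos: [500.1, 12.7, 216.3]
tool_rot: [-0.083, -3.137, -0.003]
ft_force: [-0.1, 0.3, -0.2]
gripper_width: 0.16
```

```bash
python3 go.py 499.5 21.5 165 3.0866; python3 - <<'E'
from h import *
s=snap("side","15")[0]
crop(s,280,145,350,225,7,"pics/s15.png")
E
```

```text
t 23.3 tcp [500.1  12.7 216.3] yaw 3.0887 tilt 0.24 F [-0.1  0.3 -0.2] w 0.16
shift cm [0.083 0.867 5.132] dist 5.21
turn z 0.0021187445894872425
turn vec [ 0.0019 -0.0036  0.0021]
```

View pics/s15.png

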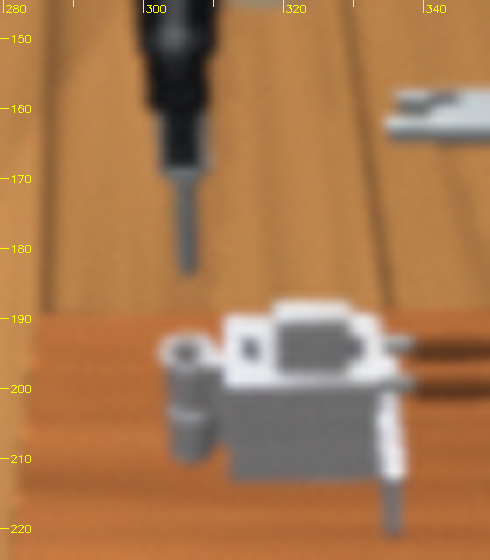

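The pin hangs above the knuckle (tip (306.4,183), mouth (306.2,194.5)). I'll compute the remaining offset.

```bash
python3 - <<'E'
from h import *
s,Ks,Ps=load("side15")
print("tip",onz(Ks,Ps,306.3,182.5,129.5), "mouth",onz(Ks,Ps,306.2,194.5,78))
E
python3 go.py 498.5 21 162
```

```text
tip [500.71184879  16.69527186 129.5       ] mouth [498.84342259  21.57396496  78.        ]
t 23.35 tcp [500.5  11.8 216.5] yaw 3.0876 tilt 0.18 F [ 0.5 -1.1 -1.2] w 0.154
shift cm [0.235 0.904 5.457] dist 5.54
```

move_arm(
  steps=[
    [[0.2,0.9,1],[0,0,0],255],
    [[0,0,2],[0,0,0],255],
    [[0,0,1.2],[0,0,0],255],
    [[0,0,0],[0,0,0],255],
    [[0,0,0],[0,0,0],255],
    [[0,0,0],[0,0,0],255],
  ],
)

```text
clock: 23.95
tool_pos: [499.9, 20.5, 176.1]
tool_rot: [-0.087, -3.14, -0.003]
ft_force: [0.5, 0.2, -0.7]
gripper_width: 0.156
```

```bash
python3 go.py 498.7 21.2 162 3.0866; python3 - <<'E'
from h import *
s=snap("side","16")[0]
crop(s,285,155,335,220,9,"pics/s16.png")
E
```

```text
t 23.95 tcp [499.9  20.5 176.1] yaw 3.0862 tilt 0.1 F [ 0.5  0.2 -0.7] w 0.156
shift cm [0.128 0.056 1.405] dist 1.41
turn z -0.00037199062854043063
turn vec [ 0.0016 -0.0003 -0.0004]
```

View pics/s16.png

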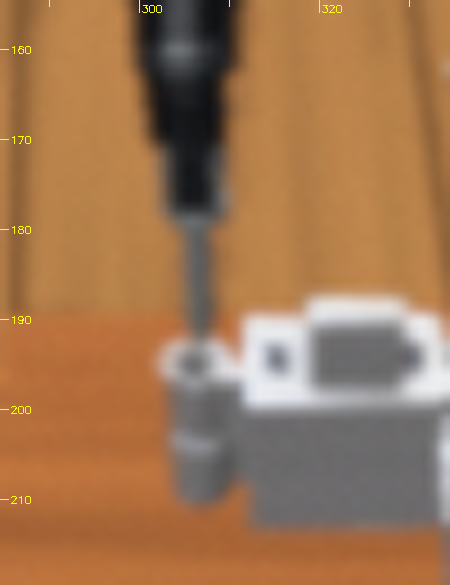

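The tip sits right over the mouth ((306.5,192) vs ring centre (306.2,194.5)). Lowering in stages while watching force.

move_arm(
  steps=[
    [[0.1,0.05,0.5],[0,0,0],255],
    [[0,0,0.5],[0,0,0],255],
    [[0,0,0.5],[0,0,0],255],
    [[0,0,0.3],[0,0,0],255],
    [[0,0,0],[0,0,0],255],
    [[0,0,0],[0,0,0],255],
  ],
)

```text
clock: 24.6
tool_pos: [498.4, 21.5, 157.4]
tool_rot: [-0.086, -3.139, -0.003]
ft_force: [1.1, 0.3, -0.9]
gripper_width: 0.153
```

```bash
python3 go.py 498.7 21.2 150 3.0866
```

```text
t 24.6 tcp [498.4  21.5 157.4] yaw 3.0868 tilt 0.13 F [ 1.1  0.3 -0.9] w 0.153
shift cm [-0.033 -0.026  0.736] dist 0.74
turn z 0.00016660929979428474
turn vec [ 0.0017 -0.0015  0.0002]
```

move_arm(
  steps=[
    [[0,0,0.3],[0,0,0],255],
    [[0,0,0.3],[0,0,0],255],
    [[0,0,0.3],[0,0,0],255],
    [[0,0,0],[0,0,0],255],
  ],
)

```text
clock: 25.0
tool_pos: [498.0, 21.5, 147.9]
tool_rot: [-0.086, -3.138, -0.003]
ft_force: [-0.4, 0.5, -0.3]
gripper_width: 0.151
```

move_arm(
  steps=[
    [[0,0,0.3],[0,0,0],255],
    [[0,0,0.3],[0,0,0],255],
    [[0,0,0],[0,0,0],255],
  ],
)

```text
clock: 25.3
tool_pos: [498.1, 21.5, 142.0]
tool_rot: [-0.086, -3.138, -0.003]
ft_force: [0.4, 1.0, -0.9]
gripper_width: 0.157
```

move_arm(
  steps=[
    [[0,0,0.3],[0,0,0],255],
    [[0,0,0.2],[0,0,0],255],
    [[0,0,0.1],[0,0,0],255],
    [[0,0,0],[0,0,0],255],
  ],
)

```text
clock: 25.7
tool_pos: [498.3, 21.5, 136.3]
tool_rot: [-0.086, -3.139, -0.003]
ft_force: [-0.3, -0.1, -0.4]
gripper_width: 0.151
```

move_arm(
  steps=[
    [[0,0,0.2],[0,0,0],255],
    [[0,0,0.2],[0,0,0],255],
    [[0,0,0],[0,0,0],255],
  ],
)

```text
clock: 26.0
tool_pos: [498.2, 21.5, 132.1]
tool_rot: [-0.086, -3.139, -0.003]
ft_force: [-0.7, 0.5, -0.6]
gripper_width: 0.156
```

move_arm(
  steps=[
    [[0,0,0.2],[0,0,0],255],
    [[0,0,0.2],[0,0,0],255],
    [[0,0,0],[0,0,0],255],
  ],
)

```text
clock: 26.3
tool_pos: [498.2, 21.5, 128.1]
tool_rot: [-0.086, -3.139, -0.003]
ft_force: [-0.4, -0.4, -0.3]
gripper_width: 0.155
```

move_arm(
  steps=[
    [[0,0,0.2],[0,0,0],255],
    [[0,0,0.2],[0,0,0],255],
    [[0,0,0],[0,0,0],255],
  ],
)

```text
clock: 26.6
tool_pos: [498.2, 21.5, 124.1]
tool_rot: [-0.086, -3.139, -0.003]
ft_force: [0.6, 0.3, -0.5]
gripper_width: 0.156
```

move_arm(
  steps=[
    [[0,0,0.2],[0,0,0],255],
    [[0,0,0.1],[0,0,0],255],
    [[0,0,0],[0,0,0],255],
  ],
)

```text
clock: 26.9
tool_pos: [498.7, 21.5, 121.5]
tool_rot: [-0.086, -3.14, -0.003]
ft_force: [1.2, 0.4, -1.2]
gripper_width: 0.149
```

move_arm(
  steps=[
    [[0,0,0.2],[0,0,0],255],
    [[0,0,0.1],[0,0,0],255],
    [[0,0,0],[0,0,0],255],
  ],
)

```text
clock: 27.2
tool_pos: [498.9, 21.5, 118.7]
tool_rot: [-0.086, -3.14, -0.003]
ft_force: [2.0, 0.1, 0.7]
gripper_width: 0.149
```

move_arm(
  steps=[
    [[0,0,0.2],[0,0,0],255],
    [[0,0,0],[0,0,0],255],
  ],
)

```text
clock: 27.4
tool_pos: [498.9, 21.5, 116.8]
tool_rot: [0.086, 3.14, 0.003]
ft_force: [2.6, -0.0, 2.3]
gripper_width: 0.155
```

move_arm(
  steps=[
    [[0,0,0.2],[0,0,0],255],
    [[0,0,0.1],[0,0,0],255],
    [[0,0,0],[0,0,0],255],
  ],
)

```text
clock: 27.7
tool_pos: [498.9, 21.5, 113.8]
tool_rot: [-0.086, -3.14, -0.003]
ft_force: [1.5, 0.3, 2.8]
gripper_width: 0.151
```

move_arm(
  steps=[
    [[0,0,0.2],[0,0,0],255],
    [[0,0,0],[0,0,0],255],
  ],
)

```text
clock: 27.9
tool_pos: [498.8, 21.5, 111.5]
tool_rot: [-0.086, -3.14, -0.003]
ft_force: [2.7, 0.0, 1.4]
gripper_width: 0.149
```

move_arm(
  steps=[
    [[0,0,0.1],[0,0,0],255],
    [[0,0,0],[0,0,0],255],
  ],
)

```text
clock: 28.1
tool_pos: [498.7, 21.5, 110.5]
tool_rot: [-0.086, -3.14, -0.003]
ft_force: [3.6, 1.6, 1.1]
gripper_width: 0.153
```

move_arm(
  steps=[
    [[0,0,0.1],[0,0,0],255],
    [[0,0,0],[0,0,0],255],
  ],
)

```text
clock: 28.3
tool_pos: [498.6, 21.5, 109.4]
tool_rot: [-0.086, -3.14, -0.003]
ft_force: [3.5, 1.2, 2.0]
gripper_width: 0.155
```

Almost at the expected home height (≈109.2).

move_arm(
  steps=[
    [[0,0,0.1],[0,0,0],255],
    [[0,0,0],[0,0,0],255],
  ],
)

```text
clock: 28.5
tool_pos: [498.7, 21.5, 109.2]
tool_rot: [-0.086, -3.14, -0.003]
ft_force: [1.7, 1.5, 7.9]
gripper_width: 0.153
```

move_arm(
  steps=[
    [[0,0,0.1],[0,0,0],255],
    [[0,0,0],[0,0,0],255],
  ],
)

```text
clock: 28.7
tool_pos: [498.7, 21.5, 109.1]
tool_rot: [0.086, 3.14, 0.002]
ft_force: [-1.7, -0.0, 15.4]
gripper_width: 0.154
```

```bash
python3 go.py; python3 - <<'E'
from h import *
s=snap("side","17")[0]
crop(s,285,155,345,220,9,"pics/s17.png")
E
```

```text
t 28.7 tcp [498.7  21.5 109.1] yaw 3.0869 tilt 0.09 F [-1.7 -0.  15.4] w 0.154
```

View pics/s17.png

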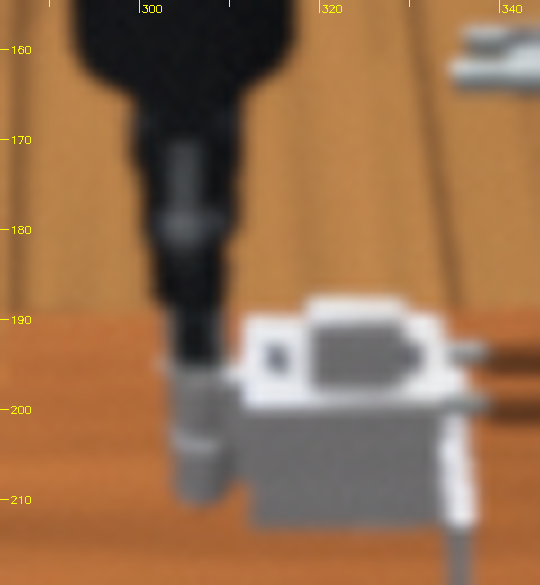

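Stopped firmly at TCP z 109.1, exactly 12 mm above its height in the block, as the geometry predicts for the flange home. I'll ease off and release.

move_arm(
  steps=[
    [[0,0,-0.15],[0,0,0],255],
    [[0,0,0],[0,0,0],215],
    [[0,0,0],[0,0,0],195],
    [[0,0,0],[0,0,0],175],
    [[0,0,0],[0,0,0],160],
    [[0,0,0],[0,0,0],160],
    [[0,0,-1],[0,0,0],160],
    [[0,0,-2],[0,0,0],160],
    [[0,0,-4],[0,0,0],160],
    [[0,0,-4],[0,0,0],160],
  ],
)

```text
clock: 29.75
tool_pos: [497.7, 21.4, 220.3]
tool_rot: [-0.086, -3.137, -0.003]
ft_force: [0.4, 0.3, 0.1]
gripper_width: 0.376
```

move_arm(
  steps=[
    [[0,-4,-2],[0,0,0],160],
    [[0,-4,0],[0,0,0],160],
    [[0,-4,0],[0,0,0],160],
    [[0,-4,0],[0,0,0],160],
    [[0,-4,0],[0,0,0],160],
    [[0,0,0],[0,0,0],160],
  ],
)

```text
clock: 30.35
tool_pos: [487.5, -182.8, 239.2]
tool_rot: [-0.095, -3.14, 0.0]
ft_force: [-0.3, 0.6, -1.1]
gripper_width: 0.369
```

```bash
python3 go.py; python3 - <<'E'
from h import *
s=snap("side","18")[0]; t=snap("top","18")[0]
crop(s,290,175,345,225,13,"pics/s18.png"); crop(t,290,160,365,225,9,"pics/t18.png"); cv2.imwrite("pics/s18f.png",s); cv2.imwrite("pics/t18f.png",t)
E
```

```text
t 30.35 tcp [ 487.5 -182.8  239.2] yaw 3.0812 tilt 0.02 F [-0.3  0.6 -1.1] w 0.369
```

View pics/s18.png

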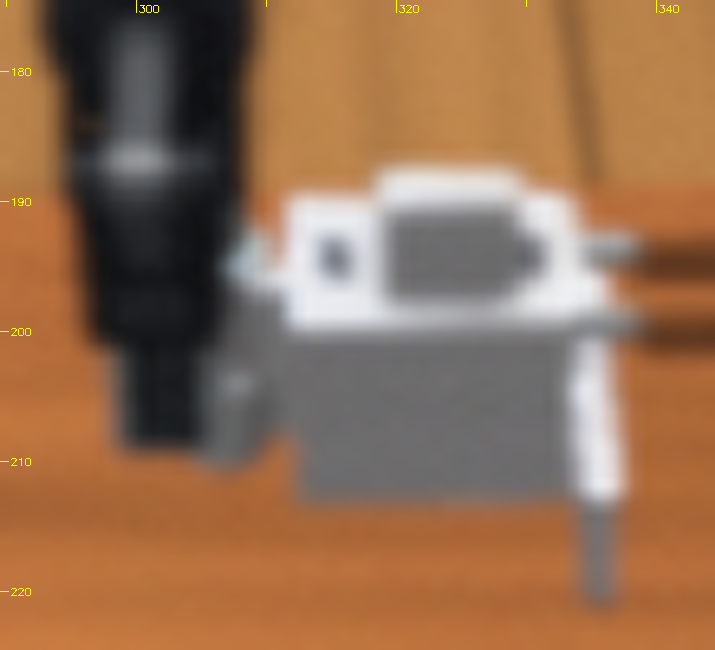

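View pics/t18.png

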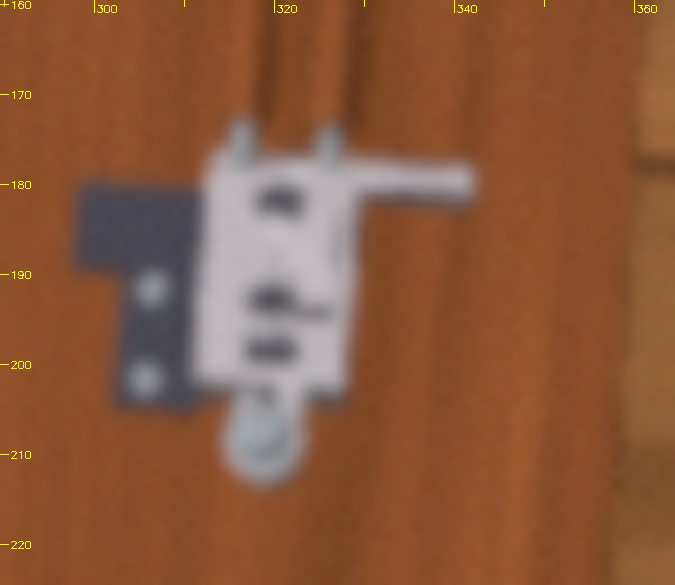

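View pics/t18f.png

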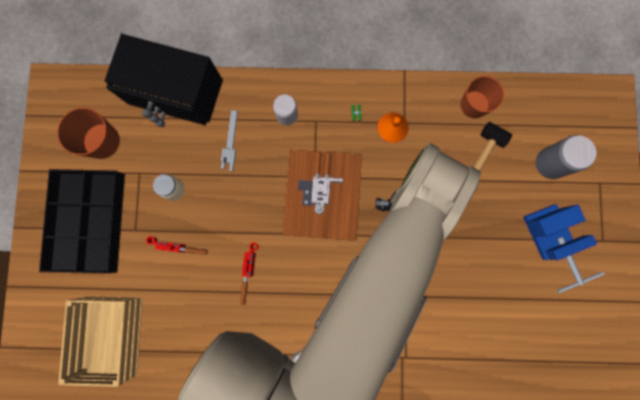

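The top view shows the pin seated on the knuckle (head (318.5,208), flange about 24 mm around it), the mould shut and bystanders in place. The gripper hides the side view, so I'll move it aside for one last check.

move_arm(
  steps=[
    [[0,-4,0],[0,0,0],160],
    [[0,-4,0],[0,0,0],160],
    [[0,-2,0],[0,0,0],160],
    [[0,0,0],[0,0,0],160],
    [[0,0,0],[0,0,0],160],
    [[0,0,0],[0,0,0],160],
  ],
)

```text
clock: 31.05
tool_pos: [482.2, -276.5, 238.6]
tool_rot: [-0.083, -3.139, -0.004]
ft_force: [0.5, 0.2, -0.0]
gripper_width: 0.368
```

```bash
python3 go.py; python3 - <<'E'
from h import *
s=snap("side","19")[0]
crop(s,290,175,345,225,13,"pics/s19.png")
E
```

```text
t 31.05 tcp [ 482.2 -276.5  238.6] yaw 3.0886 tilt 0.16 F [ 0.5  0.2 -0. ] w 0.368
```

View pics/s19.png

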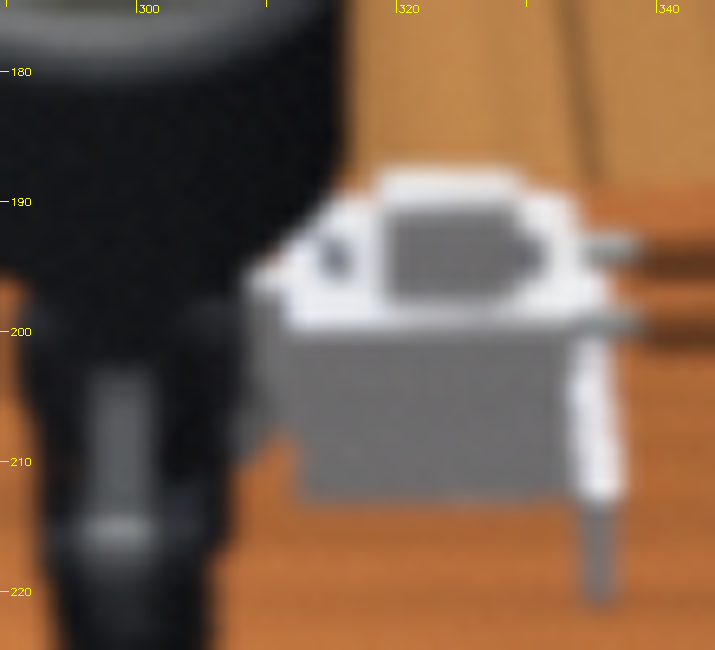

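Still hidden by the gripper; I'll go sideways in +x (tool −x).

move_arm(
  steps=[
    [[-4,0,0],[0,0,0],160],
    [[-4,0,0],[0,0,0],160],
    [[-4,0,0],[0,0,0],160],
    [[-3,0,0],[0,0,0],160],
    [[0,0,0],[0,0,0],160],
    [[0,0,0],[0,0,0],160],
    [[0,0,0],[0,0,0],160],
  ],
)

```text
clock: 31.8
tool_pos: [631.1, -285.6, 238.5]
tool_rot: [-0.085, -3.138, -0.003]
ft_force: [0.5, 0.3, 0.6]
gripper_width: 0.373
```

```bash
python3 go.py; python3 - <<'E'
from h import *
s=snap("side","20")[0]
crop(s,290,175,345,225,13,"pics/s20.png")
E
```

```text
t 31.8 tcp [ 631.1 -285.6  238.5] yaw 3.0873 tilt 0.16 F [0.5 0.3 0.6] w 0.373
```

View pics/s20.png

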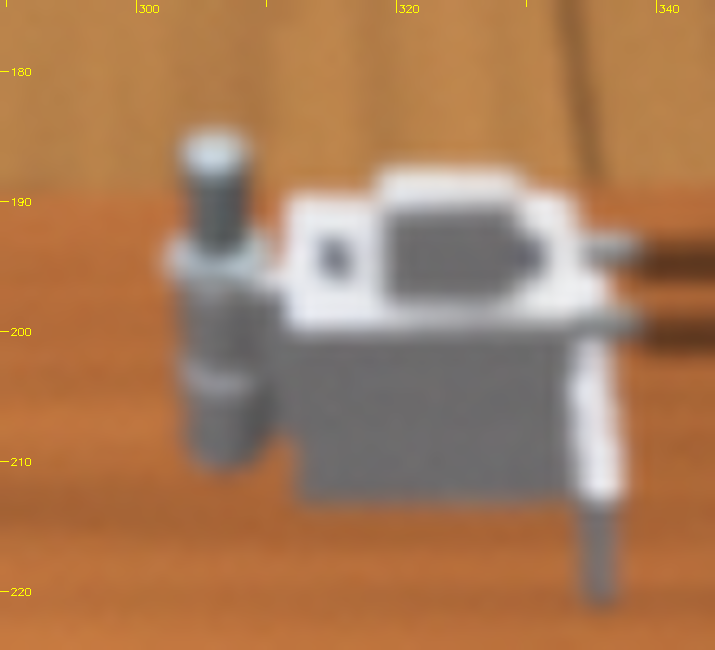

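The picture shows the pin upright, its head top at (306,186) and flange at (306,194.5) right on the upper knuckle's mouth. The mould is shut against the stop and the robot is clear, so I'll hand in.

```bash
python3 -c "
from bench import *
print(hand_in())"
```

```text
the job is handed in; nothing more can be done
None
```

The mould is shut with the hinge pin through both knuckles, and the job was handed in at about 32 s of the 67 s allowed; no verdict is given.

- **Placing the loose half:** I lifted it by its rib, set it down in front of the fixed half, and slid it up to the face and then the end stop by touch. Side forces stayed at about 12 N or less.
- **Pin:** I moved it from its block through both knuckles. It stopped firmly with the gripper 12 mm above its height in the block, as the geometry predicts for the flange fully home. The final push was about 15 N, and I then let go.
- **Last camera checks:** The side view shows the flange on the upper mouth and the pin upright. Both views show the halves touching with the block at the stop, and the top view shows the other things in their places. The gripper is clear of everything.

**Checks that failed or disagreed:**
- The first approach to the rib ran the last joint into its limit, so I redid it with a half turn of the gripper.
- The first slide stuck on board friction, at about 18 N total force on the wrist. I took it for contact until I raised the part slightly and repeated it.
- The two cameras differed by about 3 mm in y at the knuckle.
- The clip's grip read only about 2 to 3 N during the last 18 mm, not the 5 to 15 N described. I could not check the spring pad itself, so it rests on how deep the pin went.

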